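Check a developed plate under the UV lamp

ROBOT

A 6-joint arm with a two-finger parallel gripper is mounted at the origin on the work surface. World frame = base frame: x ahead of the robot, y to its left, z up, the work surface at z = 0. Lengths are in m, angles in degrees, forces in N, time in s.
With the tool pointing down it reaches from about 0.375 to 0.9 m from the base axis. Payload 3.1 kg.
Tool frame: the origin (TCP) lies at the very end of the fingers, on their centre line; the grasp point (between the pads) lies 19 mm behind it; y points along the fingers, z is the direction in which the jaws open and shut, and the axes are right-handed (so a half turn about y gives the same grasp; the last joint's range is limited). The gripper opens to 87 mm and grips with 3 to 60 N. Pads are 19 mm wide; open, the fingers measure 117 mm over their backs; the gripper's body (75 mm by 190 mm) begins 51 mm behind the grasp point.
Start: joints at [55.663, 30.224, 82.088, -0, 67.689, -10.227], TCP at [0.255, 0.57, 0.223] pointing down, gripper open.
Joint ranges: [-176.69, 176.69], [-43.24, 126.21], [12.49, 139.97], [-82, 262], [0, 151.66], [-163.58, 163.58]. Speed limits (degrees/s): [159.86, 159.86, 180, 180, 180, 180].

INTERFACE

Orientations are given as [roll, pitch, yaw] about the fixed x, y, z axes, in that order (R = Rz(yaw) Ry(pitch) Rx(roll)).
In Python, from bench import state, viewer, job gives the robot as it stands.
- The arm moves only by the tool arm_command, never from a script. Its argument "steps" is a list of rows, each an object with "claw": the opening, from -1 (shut) to 1 (fully open); "dp": the shift along the world's x, y, z in cm, a list of three; "twist": the turn about the world's z in degrees. A call has 1 to 8 rows; each row shifts and turns the commanded pose from where the row before left it; what a row does not reach is not made up. A row lasts 1/10 s, in which the tool goes at most 50 mm and 8.59 degrees, less where a joint would pass 70% of its speed; a pose out of reach is approached as far as the arm can. A call with a gripper value outside its range is refused whole. The fingers move at their own pace and stop on an object; "squeeze" is the grip in N (left out, the last holds). Time passes only in rows, so rows that do not move let the fingers close. It gives the time, the measured TCP pose, the force and the opening at its end, in the units of the state.
- state(): the state, without advancing time (a new reading comes with each control period).
- viewer.capture(name): name is "scene" or "top" or "wrist"; returns the picture (420x560x3 uint8, red, green, blue); there is no depth.
- viewer.camera_info(name): a dict with "K" (3x3 intrinsics, pixels), "R" (3x3) and "t" (3): a world point X has camera coordinates R X + t. Camera axes: x right, y down, z forward; pixel columns grow to the right and rows downward; lengths in m; the calibration is good to about 2 mm. A picture is of the moment at which its call begins: read the wrist's pose just before it. camera_info takes no time and is no camera call; for the wrist camera it gives the pose at the moment of the call.
- job.job_done(): hands the job in, once; it reports no verdict.
The state is a dict: "t": time; "joint_pos": joint angles; "qd": joint speeds; "joint_efforts": joint torques, N m; "tcp_pos": TCP position; "eef_rot": TCP orientation; "wrist_force": force on the tool from outside, world axes, zero at the start; "moment": the same for the moment, N m; "opening": opening from 0.0 (shut) to 1.0 (fully open).
Only numpy, scipy, OpenCV 4.12 (cv2) and the standard library are available. Lean on these libraries where they do the work, as an engineer would, in place of code of your own. Each camera call takes 0.05 s, during which the arm holds its last target.

TASK

Check the developed plate in the red tray under the UV lamp. First clear the two teal cartons out of the tray, since they stand in the lamp's way: set them down, without dropping them, squarely one on the other on top of the third carton outside the tray, so that they make a neat column of three. Then pick up the black UV lamp, lift it over the row of jugs and bottles without disturbing them, and finish still holding it in the gripper, level and motionless, window down, centred over the plate and lengthwise along it, about 3 cm above it and touching neither plate nor tray.

Things in the scene. Friction and masses are not known exactly. Their poses are not given: they have to be found in the camera images.
- box_a: Closed teal and white carton of plates with a pale label on its lid, 110 x 58 x 36 mm (x, y, z), about 0.2 kg, rigid, plain flat faces. Origin at the centre of its underside, x along its length, z up; a half turn makes no difference. At first it stands inside the tray on the tray floor, across one end of the plate.
- box_b: Closed teal and white carton of plates with a pale label on its lid, 110 x 58 x 36 mm (x, y, z), about 0.2 kg, rigid, plain flat faces. Origin at the centre of its underside, x along its length, z up; a half turn makes no difference. At first it stands inside the tray on the tray floor, across the other end of the plate.
- box_base: Closed teal and white carton of plates with a pale label on its lid, 110 x 58 x 36 mm (x, y, z), about 0.2 kg, rigid, plain flat faces. Origin at the centre of its underside, x along its length, z up; a half turn makes no difference. Stands alone on the table between the tray and the row of jugs and bottles: the foot of the column.
- lamp: Battery hand-held UV lamp: black oblong housing with grey end caps and a small red switch on top, 190 x 56 x 48 mm (x, y, z), about 0.4 kg, balanced at its middle, flat parallel sides to grip across the 56 mm. It lies with its dark violet window down on the table, on the far side of the row from the tray. Origin at the centre of its underside (the window), x along its length, z up. A half turn makes no difference.
- plate: Developed chromatography plate: a pale stiff rectangle with four violet spots, 100 x 50 x 2.5 mm (x, y, z), lying loose and flat on the tray floor, roughly in the middle. Origin at the centre of its underside, x along its length, z up. Not to be touched.
- tray: Fixed red plastic laboratory tray, long side along its own y. Floor 240 x 350 mm (x, y) and 4 mm thick; sides slope outward to a rim 50 mm above the table, 282 x 392 mm over the rim. Origin at the centre of its underside, on the table.
- jug_a: Translucent white open jug, 82 mm across, 125 mm high, one of the row of four vessels (two jugs, two bottles) that runs away from the robot between the lamp and the cartons. Loose; leave it alone. Origin at the centre of its underside, z up.
- jug_b: Translucent white open jug, 82 mm across, 135 mm high, in the row. Loose; leave it alone. Origin at the centre of its underside, z up.
- bottle_white: White plastic bottle with a green cap, 72 mm across, 145 mm high, in the row. Loose; leave it alone. Origin at the centre of its underside, z up.
- bottle_green: Green glass bottle with a white cap, 64 mm across, 170 mm high, in the row. Loose; leave it alone. Origin at the centre of its underside, z up.

How it is judged:
By the outcome, as a careful person would: the job done as asked, in the order asked, and still so for the second after the job is handed in, while the arm keeps its last pose, push and grip.
It also fails if it takes over 69 s, if anything falls off the work surface, if the arm or the gripper's body presses on something with over 40 N, if the wrist force passes 120 N, or if a joint passes its speed limit or range.

## Working session

There is one attempt and no reset: what is moved stays moved. The work goes in short steps, Python scripts to look and compute and a tool call to move; the robot and the scene stay as the last step left them, time stands still between calls to the robot, and variables do not carry over. Pictures are saved under pics/ and viewed, and the job is handed in when it is done.

Besides the shell and the picture viewer there is one more tool, called after "Emit:" by a JSON object that holds its "op" and its "data", one argument or row to a line. arm_command: Moves the arm, as the interface text tells. Its arguments: {"type":"object","properties":{"steps":{"type":"array"},"squeeze":{"type":"number"}},"required":["steps"]}

```bash
ls; mkdir -p pics
python3 - <<'E'
from bench import state, viewer, job
import cv2
s=state(); print(s)
for n in ["scene","top","wrist"]:
    im=viewer.capture(n); cv2.imwrite(f"pics/{n}0.png",im[:,:,::-1])
    c=viewer.camera_info(n); print(n,c)
E
```

```text
pics
{'t': 0.0, 'joint_pos': array([ 5.56605481e+01,  3.02792088e+01,  8.21571131e+01, -2.07786509e-04,
        6.76881248e+01, -1.02273704e+01]), 'qd': array([-0.03597195,  0.07421592,  0.04128707, -0.07381127, -0.08592931,
       -0.01205587]), 'joint_efforts': array([ 2.36320186e-03, -4.40040207e+01, -1.76596266e+01,  6.33549364e-02,
        5.81681519e-02, -1.61341050e-04]), 'tcp_pos': array([0.25488031, 0.56986211, 0.22156499]), 'eef_rot': array([-9.01225035e+01,  2.19071056e-02, -2.41120259e+01]), 'wrist_force': array([0.09977031, 0.83322935, 0.10290829]), 'moment': array([ 0.0005933 , -0.01414696,  0.00335136]), 'opening': 0.9996377151172309}
scene {'K': array([[444.56844239,   0.        , 276.83586498],
       [  0.        , 444.56844239, 216.2400021 ],
       [  0.        ,   0.        ,   1.        ]]), 'R': array([[-1.48742998e-01,  9.88875740e-01,  5.40665561e-04],
       [ 6.69414936e-01,  1.01093291e-01, -7.35978118e-01],
       [-7.27845563e-01, -1.09109662e-01, -6.77005109e-01]]), 't': array([ 0.09067497, -0.34621133,  1.62265181])}
top {'K': array([[428.65389697,   0.        , 276.01145306],
       [  0.        , 428.65389697, 215.61825871],
       [  0.        ,   0.        ,   1.        ]]), 'R': array([[ 0.0161802 , -0.99985645,  0.00502735],
       [-0.99224173, -0.01667643, -0.1232    ],
       [ 0.12326615, -0.00299494, -0.99236913]]), 't': array([-0.00930647,  0.53811826,  1.22756834])}
wrist {'K': array([[348.19386124,   0.        , 284.35627937],
       [  0.        , 348.19386124, 207.98565299],
       [  0.        ,   0.        ,   1.        ]]), 'R': array([[ 0.40711913,  0.91337271, -0.00207506],
       [ 0.87134122, -0.38770109,  0.30075295],
       [ 0.27389504, -0.12425037, -0.95369983]]), 't': array([-0.62327083, -0.0377952 ,  0.39349991])}
```

View pics/scene0.png

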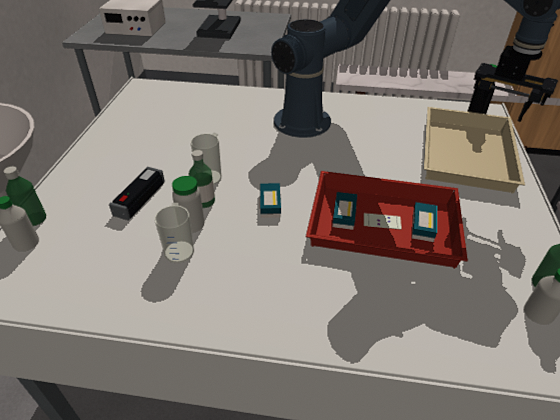

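View pics/top0.png

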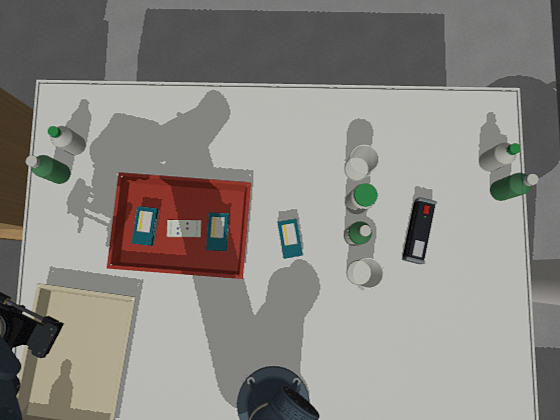

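View pics/wrist0.png

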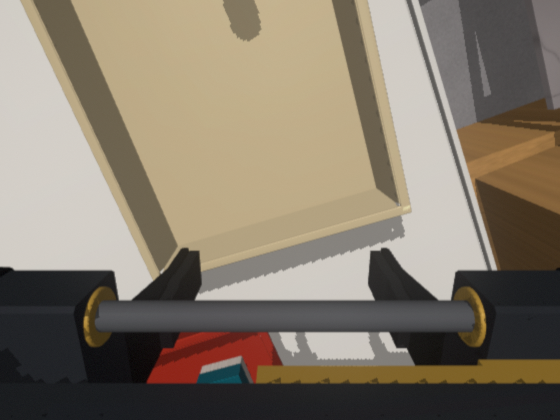

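The scene and top views show the tray at about top (180,225), with two cartons in it at (145,225) and (218,231) and the plate at (184,228). The third carton is at (290,238), the row of vessels near col 360, and the lamp at (420,230). I'll enlarge these areas.

Run:
```python
import cv2
im=cv2.imread("pics/top0.png")
def crop(n,x0,y0,w,h,s):
    c=cv2.resize(im[y0:y0+h,x0:x0+w],None,fx=s,fy=s,interpolation=cv2.INTER_CUBIC)
    for k in range(0,w,10):
        cv2.line(c,(k*s,0),(k*s,6 if k%50 else 12),(255,255,255),1)
        if k%20==0: cv2.putText(c,str(x0+k),(k*s,20),0,.35,(255,255,255),1)
    for k in range(0,h,10):
        cv2.line(c,(0,k*s),(6,k*s),(255,255,255),1)
        if k%20==0: cv2.putText(c,str(y0+k),(8,k*s+4),0,.35,(255,255,255),1)
    cv2.imwrite(n,c)
crop("pics/c1.png",100,165,160,118,5)
crop("pics/c2.png",270,205,50,60,9)
crop("pics/c3.png",340,140,110,155,4-0)
```

```text
(no output)
```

View pics/c1.png

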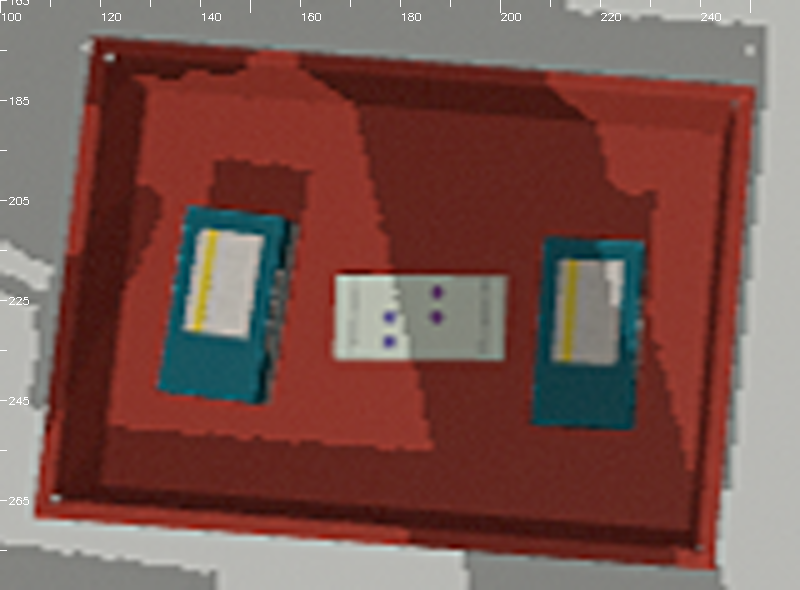

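View pics/c2.png

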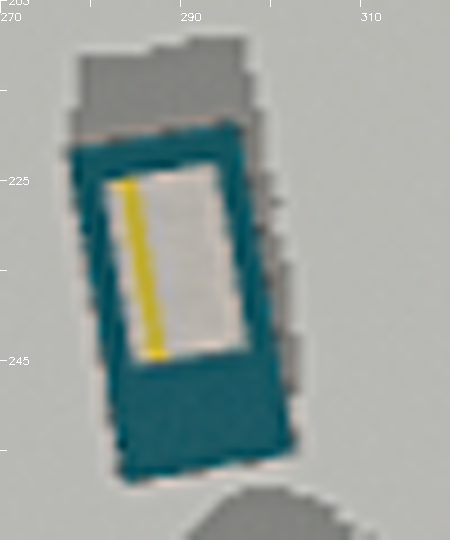

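View pics/c3.png

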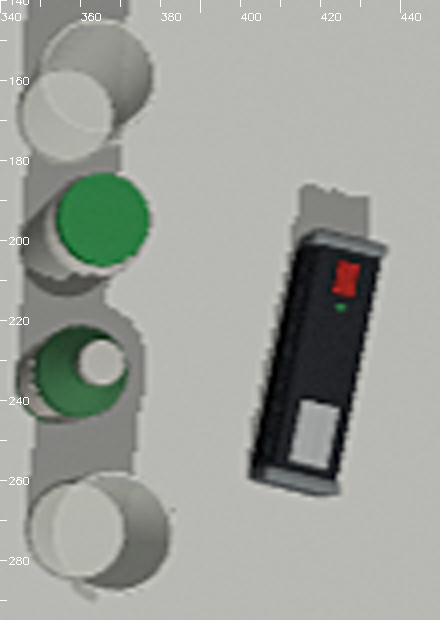

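```bash
cat > h.py <<'E'
import numpy as np, cv2
from scipy.optimize import least_squares
from bench import state, viewer
def ray(c,uv,z):
    K,R,t=c["K"],c["R"],c["t"]
    d=R.T@np.linalg.solve(K,np.array([uv[0],uv[1],1.])); C=-R.T@t
    return (C+d*(z-C[2])/d[2])
def proj(c,X):
    p=(c["R"]@np.asarray(X).T).T+c["t"]; q=(c["K"]@p.T).T
    return q[:,:2]/q[:,2:]
def fit(c,uv,z,L,W,yaw0):
    """uv: 4 corners of rectangle L x W at height z, order: (+,+),(+,-),(-,-),(-,+) in the object frame"""
    P=np.array([ray(c,p,z)[:2] for p in uv]); Q=np.array([[1,1],[1,-1],[-1,-1],[-1,1]])*[L/2,W/2]
    def f(p):
        a=np.radians(p[2]);Rm=np.array([[np.cos(a),-np.sin(a)],[np.sin(a),np.cos(a)]])
        return (Q@Rm.T+p[:2]-P).ravel()
    r=least_squares(f,[*P.mean(0),yaw0]); 
    return r.x, np.round(r.fun.reshape(4,2)*1000,1)
def orig(p,x0,y0,s): return [((a+.5)/s-.5+x0,(b+.5)/s-.5+y0) for a,b in p]
def crop(im,n,x0,y0,w,h,s):
    c=cv2.resize(im[y0:y0+h,x0:x0+w],None,fx=s,fy=s,interpolation=cv2.INTER_CUBIC); cv2.imwrite(n,c)
E
python3 - <<'E'
from h import *
c=viewer.camera_info("top")
# image up=+x, image left=+y. order (+,+)=TL,(+,-)=TR,(-,-)=BR,(-,+)=BL
for n,p,z,L,W,s,x0,y0 in [("left",[(187,207),(290,217),(264,403),(158,388)],.04,.11,.058,5,100,165),
 ("right",[(545,238),(645,242),(634,428),(532,425)],.04,.11,.058,5,100,165),
 ("base",[(68,148),(240,122),(297,452),(125,483)],.036,.11,.058,9,270,205),
 ("plateYlong",[(334,274),(507,275),(504,360),(334,359)],.0065,.05,.1,5,100,165),
 ("trayrim",[(94,37),(755,88),(715,567),(36,517)],.05,.282,.392,5,100,165)]:
    x,r=fit(c,orig(p,x0,y0,s),z,L,W,0); print(n,np.round(x,4),r.tolist())
im=cv2.imread("pics/top0.png"); crop(im,"pics/lamp.png",395,190,50,80,7)
s0=cv2.imread("pics/scene0.png"); crop(s0,"pics/s1.png",100,130,130,110,6)
E
```

```text
left [ 0.5027  0.382  -5.5214] [[1.3, -1.6], [0.6, 1.2], [0.1, 2.2], [-2.0, -1.8]]
right [ 0.489   0.1694 -1.6151] [[0.6, -0.1], [0.4, 0.4], [-0.9, 0.4], [-0.1, -0.7]]
base [ 0.473  -0.0418 10.409 ] [[-0.2, 0.6], [0.8, -0.5], [-0.5, -0.9], [-0.1, 0.8]]
plateYlong [0.4996 0.2753 0.7827] [[-0.6, -2.1], [-0.4, 1.5], [0.7, 1.0], [0.4, -0.4]]
trayrim [ 0.5059  0.2779 -3.3476] [[0.8, 1.3], [1.7, -1.7], [-1.7, -1.5], [-0.8, 1.9]]
```

View pics/lamp.png

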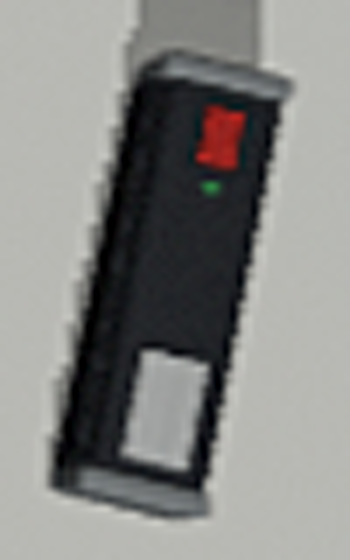

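View pics/s1.png

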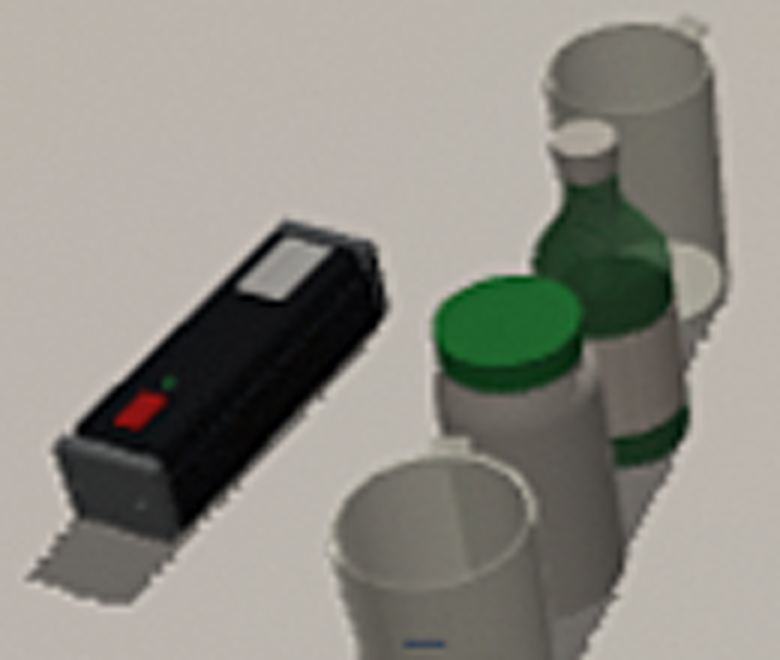

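Emit:
{"op": "arm_command", "data": {
  "steps": [
    {"claw": 0.6,"dp": [3,-3.7,0.3],"twist": 3},
    {"claw": 0.6,"dp": [3,-3.7,0.3],"twist": 3},
    {"claw": 0.6,"dp": [3,-3.7,0.3],"twist": 3},
    {"claw": 0.6,"dp": [3,-3.7,0.3],"twist": 3},
    {"claw": 0.6,"dp": [3,-3.7,0.3],"twist": 3},
    {"claw": 0.6,"dp": [3,-3.7,0.3],"twist": 3},
    {"claw": 0.6,"dp": [3,-3.7,0.2],"twist": 3},
    {"claw": 0.6,"dp": [0,0,0],"twist": 3}
  ]
}}

```text
t: 0.95
tcp_pos: [0.4697, 0.3071, 0.2428]
eef_rot: [-90.1, -0.2, -0.4]
wrist_force: [0.1, 1.0, -0.4]
opening: 0.805
```

Run:
```python
from h import *
s=state();print(s['t'],s['tcp_pos'],s['eef_rot'],s['opening'])
c=viewer.camera_info("wrist"); im=viewer.capture("wrist"); cv2.imwrite("pics/w1.png",im[:,:,::-1])
np.save("w1.npy",c,allow_pickle=True); print(-c['R'].T@c['t'], c['R'][2])
```

```text
0.95 [0.46966914 0.30711512 0.24277238] [-90.07591572  -0.17328305  -0.35962846] 0.8048100816400596
[0.38571058 0.30703839 0.40606672] [ 0.3038531  -0.00270285 -0.95271506]
```

View pics/w1.png

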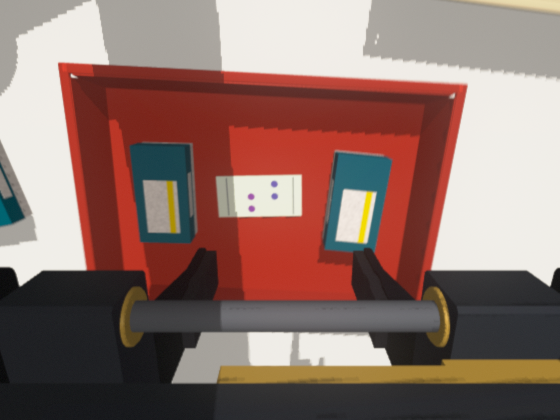

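The wrist view shows the tray from above, with the plate at (259,196) and cartons at (163,193) and (357,203). I'll enlarge it.

Run:
```python
from h import *
im=cv2.imread("pics/w1.png")
crop(im,"pics/k1.png",120,130,100,125,5); crop(im,"pics/k2.png",310,140,100,120,5); crop(im,"pics/k3.png",205,165,110,65,7)
```

```text
(no output)
```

View pics/k1.png

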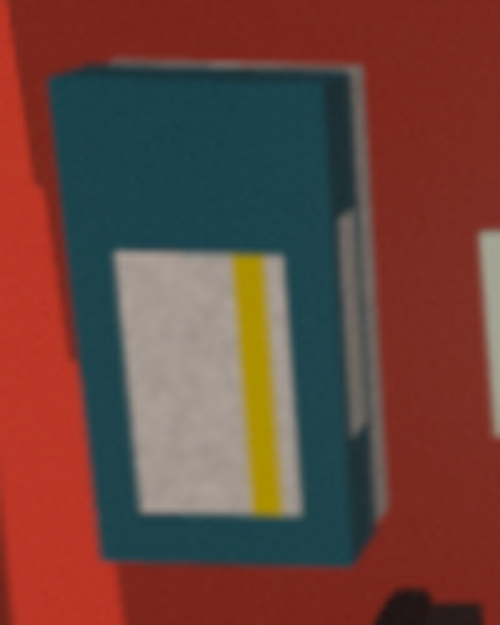

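View pics/k2.png

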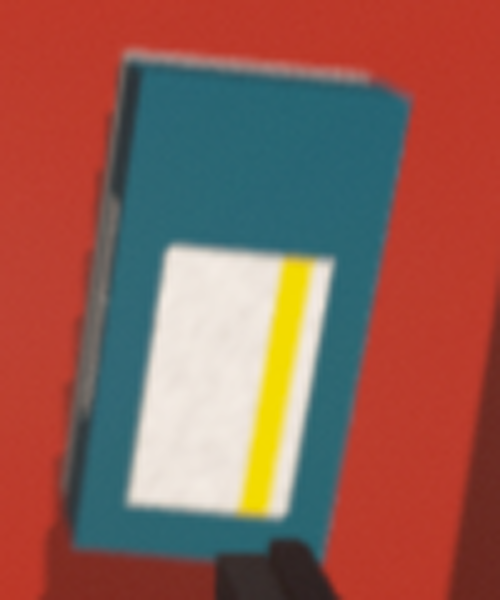

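View pics/k3.png

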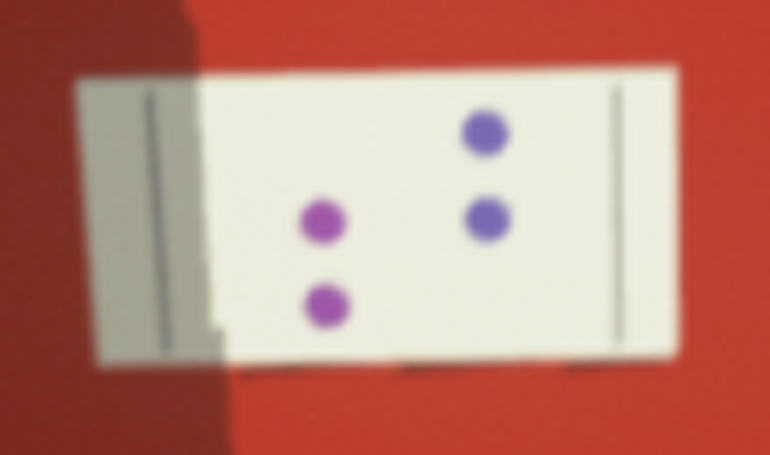

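Run:
```python
from h import *
c=np.load("w1.npy",allow_pickle=True).item()
for n,p,z,L,W,s,x0,y0 in [("right(lowy)",[(325,83),(52,78),(103,560),(354,565)],.04,.11,.058,5,120,130),
 ("left(highy)",[(408,97),(140,65),(76,549),(322,558)],.04,.11,.058,5,310,140),
 ("plate",[(678,66),(76,78),(97,367),(678,357)],.0065,.05,.1,7,205,165)]:
    x,r=fit(c,orig(p,x0,y0,s),z,L,W,0); print(n,np.round(x,4),r.tolist())
```

```text
right(lowy) [4.881000e-01 1.719000e-01 1.779881e+02] [[-2.1, -57.3], [1.2, 57.6], [2.2, 57.4], [-1.3, -57.7]]
left(highy) [  0.4995   0.3855 174.4107] [[-6.8, -57.0], [5.9, 57.5], [4.5, 56.9], [-3.6, -57.4]]
plate [0.498  0.276  0.9709] [[50.6, 0.3], [50.7, 0.9], [-50.5, -0.2], [-50.8, -1.0]]
```

Run:
```python
from h import *
c=np.load("w1.npy",allow_pickle=True).item()
print(np.round(c['R'],3))
for n,p,z,L,W,s,x0,y0 in [("right(lowy)",[(325,83),(52,78),(103,560),(354,565)],.04,.11,.058,5,120,130),
 ("left(highy)",[(408,97),(140,65),(76,549),(322,558)],.04,.11,.058,5,310,140),
 ("plate",[(678,66),(76,78),(97,367),(678,357)],.0065,.05,.1,7,205,165)]:
    p=[p[3],p[2],p[1],p[0]]
    x,r=fit(c,orig(p,x0,y0,s),z,L,W,0); print(n,np.round(x,4),r.tolist())
```

```text
[[ 0.005  1.    -0.001]
 [ 0.953 -0.004  0.304]
 [ 0.304 -0.003 -0.953]]
right(lowy) [ 0.4881  0.1719 -1.7435] [[0.6, 0.5], [0.3, -0.4], [-0.7, -0.6], [-0.2, 0.4]]
left(highy) [ 0.4995  0.3855 -5.2437] [[1.9, 0.7], [-0.9, -0.5], [0.4, -0.5], [-1.3, 0.4]]
plate [0.498  0.276  0.7718] [[-0.6, -0.3], [-0.6, 0.5], [0.5, 0.2], [0.7, -0.4]]
```

Emit:
{"op": "arm_command", "data": {
  "steps": [
    {"claw": 0.6,"dp": [0,-4,0],"twist": 0},
    {"claw": 0.6,"dp": [0,-4,0],"twist": 0},
    {"claw": 0.6,"dp": [0,-4,0],"twist": 0},
    {"claw": 0.6,"dp": [0,-4,0],"twist": 0},
    {"claw": 0.6,"dp": [0,-4,0],"twist": 0},
    {"claw": 0.6,"dp": [0,0,0],"twist": 0},
    {"claw": 0.6,"dp": [0,0,0],"twist": 0}
  ]
}}

```text
t: 1.7
tcp_pos: [0.465, 0.1115, 0.2425]
eef_rot: [-90.0, 0.0, -0.2]
wrist_force: [-0.8, 0.4, 0.0]
opening: 0.804
```

Run:
```python
from h import *
s=state();print(s['t'],s['tcp_pos'],s['eef_rot'],s['opening'])
c=viewer.camera_info("wrist"); im=viewer.capture("wrist"); cv2.imwrite("pics/w2.png",im[:,:,::-1])
np.save("w2.npy",c,allow_pickle=True)
```

```text
1.7 [0.46496292 0.11147527 0.24246154] [-8.99555482e+01  3.13207365e-02 -2.41798364e-01] 0.8044891104794961
```

View pics/w2.png

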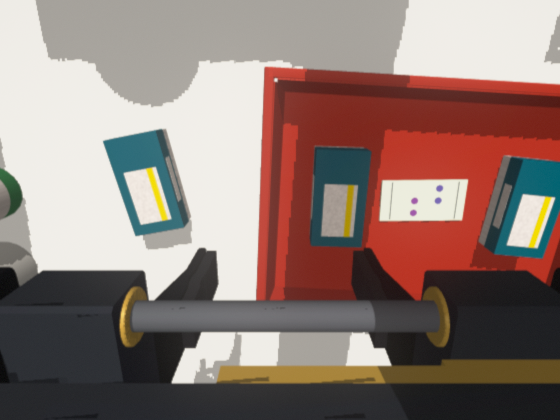

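Base carton at (147,183), low-y carton at (340,197).

Run:
```python
from h import *
im=cv2.imread("pics/w2.png")
a=im[120:255,95:200]; b=im[135:270,300:380]
cv2.imwrite("pics/k4.png",cv2.resize(np.hstack([a,b[:135]]),None,fx=4,fy=4,interpolation=cv2.INTER_CUBIC))
```

```text
(no output)
```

View pics/k4.png

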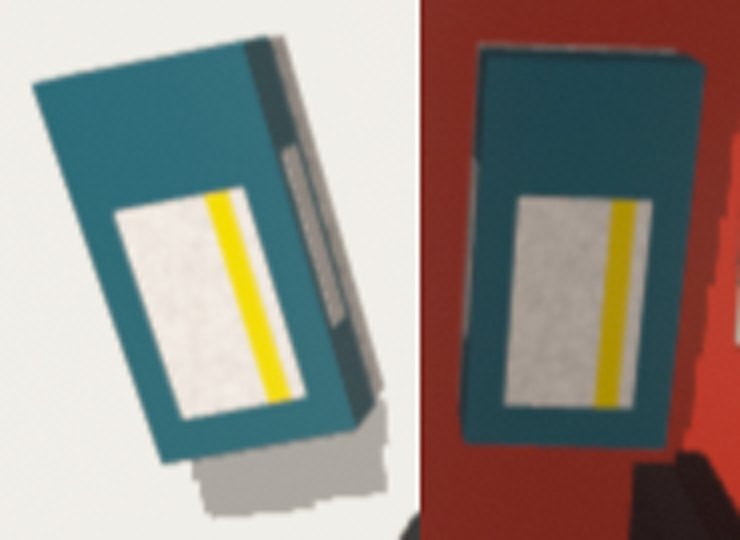

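Run:
```python
from h import *
c=np.load("w2.npy",allow_pickle=True).item()
for n,p,z,L,W,s,x0,y0 in [("base",[(356,429),(163,464),(33,85),(243,43)],.036,.11,.058,4,95,120),
 ("low",[(664,449),(462,443),(484,59),(704,66)],.04,.11,.058,4,195,135)]:
    x,r=fit(c,orig(p,x0,y0,s),z,L,W,0); print(n,np.round(x,4),r.tolist())
```

```text
base [ 0.4719 -0.0414 10.5662] [[0.4, 0.6], [0.6, -0.4], [-0.5, -0.5], [-0.5, 0.2]]
low [ 0.4882  0.1708 -1.9194] [[0.4, 0.1], [0.5, -0.1], [-0.4, -0.1], [-0.5, 0.2]]
```

Emit:
{"op": "arm_command", "data": {
  "steps": [
    {"claw": 0.6,"dp": [1.3,3,-1],"twist": -0.8},
    {"claw": 0.6,"dp": [1.0,2.95,-3],"twist": -0.8},
    {"claw": 0.6,"dp": [0,0,-4],"twist": 0},
    {"claw": 0.6,"dp": [0,0,-4],"twist": 0},
    {"claw": 0.6,"dp": [0,0,-3],"twist": 0},
    {"claw": 0.6,"dp": [0,0,-2],"twist": 0},
    {"claw": 0.6,"dp": [0,0,0],"twist": 0},
    {"claw": 0.6,"dp": [0,0,0],"twist": 0}
  ]
}}

```text
t: 2.55
tcp_pos: [0.488, 0.1723, 0.0725]
eef_rot: [-90.0, 0.0, -1.6]
wrist_force: [0.9, 0.3, -0.1]
opening: 0.801
```

Emit:
{"op": "arm_command", "data": {
  "steps": [
    {"claw": 0.6,"dp": [0,-0.1,-2.5],"twist": -0.2},
    {"claw": 0.6,"dp": [0,0,-2],"twist": 0},
    {"claw": 0.6,"dp": [0,0,-1.4],"twist": 0},
    {"claw": 0.6,"dp": [0,0,0],"twist": 0},
    {"claw": 0.6,"dp": [0,0,0],"twist": 0},
    {"claw": 0.3,"dp": [0,0,0],"twist": 0},
    {"claw": 0.1,"dp": [0,0,0],"twist": 0},
    {"claw": -0.2,"dp": [0,0,0],"twist": 0}
  ],
  "squeeze": 20
}}

```text
t: 3.35
tcp_pos: [0.4891, 0.1703, 0.0147]
eef_rot: [-90.0, -0.1, -1.9]
wrist_force: [-0.1, 1.6, 5.9]
opening: 0.66
```

Emit:
{"op": "arm_command", "data": {
  "steps": [
    {"claw": -0.2,"dp": [0,0,0],"twist": 0},
    {"claw": -0.2,"dp": [0,0,0],"twist": 0},
    {"claw": -0.2,"dp": [0,0,0],"twist": 0}
  ]
}}

```text
t: 3.65
tcp_pos: [0.4891, 0.1704, 0.0147]
eef_rot: [-90.0, -0.1, -1.9]
wrist_force: [-0.6, 2.0, 6.9]
opening: 0.663
```

Emit:
{"op": "arm_command", "data": {
  "steps": [
    {"claw": -0.2,"dp": [0,0,0.3],"twist": 0},
    {"claw": -0.2,"dp": [0,0,0.3],"twist": 0},
    {"claw": -0.2,"dp": [0,0,0.4],"twist": 0},
    {"claw": -0.2,"dp": [0,0,0],"twist": 0},
    {"claw": -0.2,"dp": [0,0,0],"twist": 0}
  ]
}}

```text
t: 4.15
tcp_pos: [0.4883, 0.1699, 0.0236]
eef_rot: [-90.0, 0.0, -1.9]
wrist_force: [-0.2, 0.3, -1.7]
opening: 0.663
```

Run:
```python
from h import *
s=state();print(s['t'],s['tcp_pos'],s['eef_rot'],s['opening'],s['wrist_force'],s['moment'])
im=viewer.capture("scene"); cv2.imwrite("pics/s2.png",im[:,:,::-1]); crop(im[:,:,::-1],"pics/s2c.png",280,100,200,170,4)
```

```text
4.15 [0.48825307 0.16991058 0.02356218] [-9.00012948e+01  1.57872674e-03 -1.91722427e+00] 0.6631373551679445 [-0.21912499  0.33543879 -1.66071966] [-0.00876556  0.0357952  -0.07192918]
```

View pics/s2c.png

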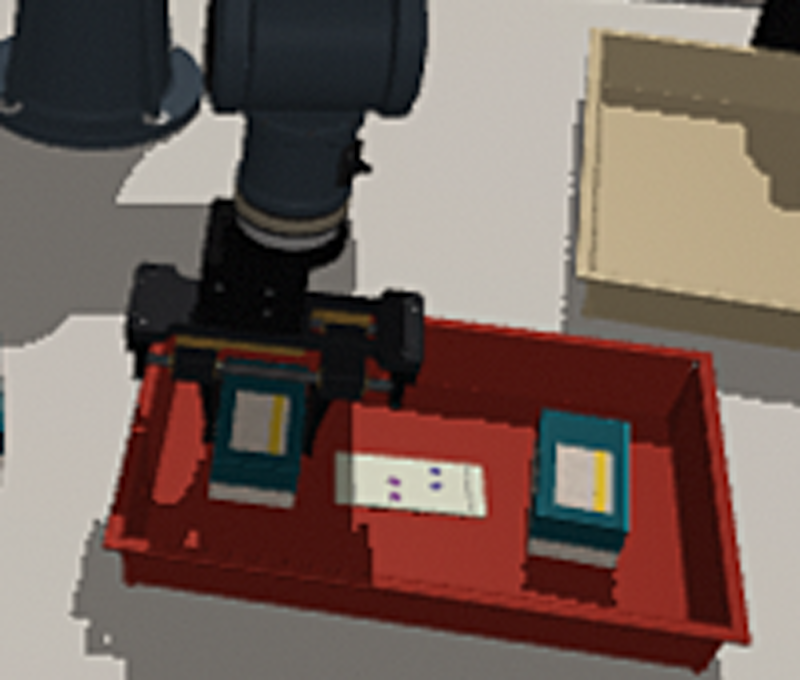

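Emit:
{"op": "arm_command", "data": {
  "steps": [
    {"claw": -0.2,"dp": [0,0,2],"twist": 0},
    {"claw": -0.2,"dp": [0,0,4],"twist": 0},
    {"claw": -0.2,"dp": [0,-1,4],"twist": 0},
    {"claw": -0.2,"dp": [-0.3,-4,1],"twist": 2.5},
    {"claw": -0.2,"dp": [-0.3,-4,0],"twist": 2.5},
    {"claw": -0.2,"dp": [-0.3,-4,0],"twist": 2.5},
    {"claw": -0.2,"dp": [-0.3,-4,0],"twist": 2.5},
    {"claw": -0.3,"dp": [-0.3,-3,0],"twist": 2.5}
  ]
}}

```text
t: 5.0
tcp_pos: [0.4729, -0.0321, 0.1335]
eef_rot: [-90.0, -0.0, 10.6]
wrist_force: [0.2, -0.8, -2.7]
opening: 0.667
```

Emit:
{"op": "arm_command", "data": {
  "steps": [
    {"claw": -0.3,"dp": [0,-1.1,-1.5],"twist": 0},
    {"claw": -0.3,"dp": [0,0,-2],"twist": 0},
    {"claw": -0.3,"dp": [0,0,-1.5],"twist": 0},
    {"claw": -0.3,"dp": [0,0,-1],"twist": 0},
    {"claw": -0.3,"dp": [0,0,0],"twist": 0},
    {"claw": -0.3,"dp": [0,0,0],"twist": 0}
  ]
}}

```text
t: 5.6
tcp_pos: [0.4733, -0.0409, 0.0736]
eef_rot: [-90.0, 0.0, 10.6]
wrist_force: [0.3, 0.0, -1.6]
opening: 0.663
```

Run:
```python
from h import *
c=viewer.camera_info("wrist"); im=viewer.capture("wrist"); cv2.imwrite("pics/w3.png",im[:,:,::-1])
np.save("w3.npy",c,allow_pickle=True)
```

```text
(no output)
```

View pics/w3.png

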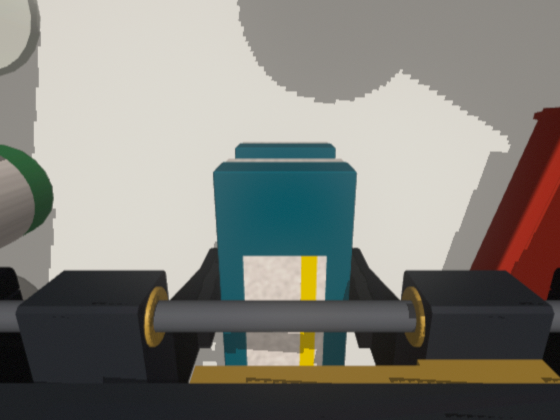

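Run:
```python
from h import *
c=np.load("w3.npy",allow_pickle=True).item()
im=cv2.imread("pics/w3.png"); crop(im,"pics/k5.png",205,135,160,60,5)
def near(x,y,yaw,z):
    a=np.radians(yaw);R=np.array([[np.cos(a),-np.sin(a)],[np.sin(a),np.cos(a)]])
    return [[*(np.array([x,y])+R@np.array([-.055,s*.029])),z] for s in(-1,1)]
for n,a in [("base top",(.472,-.0414,10.6,.036)),("base bot",(.472,-.0414,10.6,0)),("held bot",(.4723,-.0411,10.6,.063)),("held top",(.4723,-.0411,10.6,.099))]:
    p=(proj(c,near(*a))-[205,135]+.5)*5; print(n,np.round(p,0).tolist())
```

```text
base top [[151.0, 66.0], [656.0, 67.0]]
base bot [[187.0, 30.0], [618.0, 31.0]]
held bot [[117.0, 106.0], [696.0, 107.0]]
held top [[48.0, 177.0], [769.0, 178.0]]
```

View pics/k5.png

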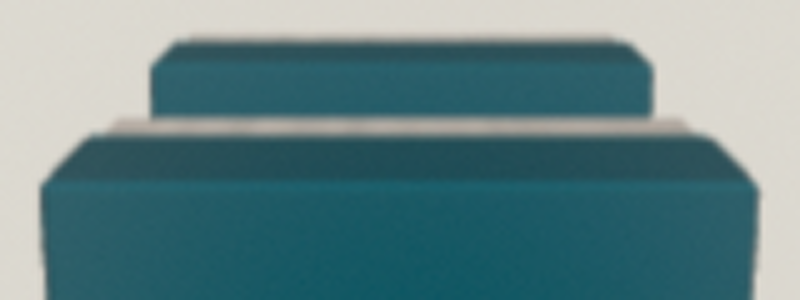

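Emit:
{"op": "arm_command", "data": {
  "steps": [
    {"claw": -0.3,"dp": [-0.1,0.1,-1],"twist": 0},
    {"claw": -0.3,"dp": [0,0,-1],"twist": 0},
    {"claw": -0.3,"dp": [0,0,-0.4],"twist": 0},
    {"claw": -0.3,"dp": [0,0,0],"twist": 0},
    {"claw": -0.3,"dp": [0,0,0],"twist": 0}
  ]
}}

```text
t: 6.15
tcp_pos: [0.4722, -0.04, 0.0493]
eef_rot: [-90.0, 0.0, 10.6]
wrist_force: [-0.5, 0.9, -2.3]
opening: 0.667
```

Emit:
{"op": "arm_command", "data": {
  "steps": [
    {"claw": -0.3,"dp": [0,0,-0.1],"twist": 0},
    {"claw": -0.3,"dp": [0,0,-0.1],"twist": 0},
    {"claw": -0.3,"dp": [0,0,0],"twist": 0},
    {"claw": -0.3,"dp": [0,0,0],"twist": 0}
  ]
}}

```text
t: 6.55
tcp_pos: [0.4723, -0.0401, 0.0476]
eef_rot: [-90.0, -0.0, 10.6]
wrist_force: [0.4, -0.7, -2.3]
opening: 0.664
```

Emit:
{"op": "arm_command", "data": {
  "steps": [
    {"claw": -0.3,"dp": [0,0,-0.1],"twist": 0},
    {"claw": -0.3,"dp": [0,0,0],"twist": 0},
    {"claw": -0.3,"dp": [0,0,0],"twist": 0}
  ]
}}

```text
t: 6.85
tcp_pos: [0.4724, -0.0401, 0.0467]
eef_rot: [-90.0, -0.0, 10.6]
wrist_force: [-0.2, -0.8, -0.2]
opening: 0.666
```

Emit:
{"op": "arm_command", "data": {
  "steps": [
    {"claw": -0.3,"dp": [0,0,-0.05],"twist": 0},
    {"claw": -0.3,"dp": [0,0,0],"twist": 0},
    {"claw": 0.35,"dp": [0,0,0],"twist": 0},
    {"claw": 0.45,"dp": [0,0,0],"twist": 0},
    {"claw": 0.6,"dp": [0,0,0],"twist": 0},
    {"claw": 0.6,"dp": [0,0,0],"twist": 0},
    {"claw": 0.6,"dp": [0,0,0],"twist": 0}
  ]
}}

```text
t: 7.55
tcp_pos: [0.4722, -0.04, 0.046]
eef_rot: [-90.0, 0.0, 10.6]
wrist_force: [-0.8, 0.5, 0.2]
opening: 0.792
```

Emit:
{"op": "arm_command", "data": {
  "steps": [
    {"claw": 0.6,"dp": [0,0,2],"twist": 0},
    {"claw": 0.6,"dp": [0,0,4],"twist": 0},
    {"claw": 0.6,"dp": [0,0,4],"twist": 0},
    {"claw": 0.6,"dp": [0,0,4],"twist": 0},
    {"claw": 0.6,"dp": [0,3,4],"twist": 0},
    {"claw": 0.6,"dp": [0,3,1],"twist": 0},
    {"claw": 0.6,"dp": [0,3,0],"twist": 0},
    {"claw": 0.6,"dp": [0,0,0],"twist": 0}
  ]
}}

```text
t: 8.35
tcp_pos: [0.4716, 0.0527, 0.2367]
eef_rot: [-90.0, -0.1, 10.8]
wrist_force: [-0.3, 0.7, 0.2]
opening: 0.804
```

Run:
```python
from h import *
s=state();print(s['t'],s['tcp_pos'],s['eef_rot'],s['opening'])
c=viewer.camera_info("wrist"); im=viewer.capture("wrist"); cv2.imwrite("pics/w4.png",im[:,:,::-1])
np.save("w4.npy",c,allow_pickle=True)
```

```text
8.35 [0.47160275 0.05271491 0.23668586] [-8.99509394e+01 -5.65263079e-02  1.07975094e+01] 0.8041063823446272
```

View pics/w4.png

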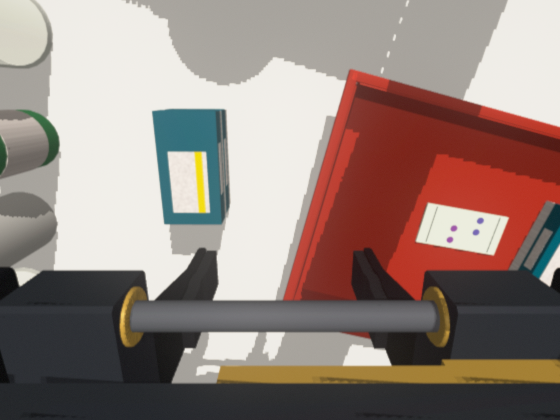

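Run:
```python
from h import *
im=cv2.imread("pics/w4.png"); crop(im,"pics/k6.png",145,100,100,135,4)
```

```text
(no output)
```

View pics/k6.png

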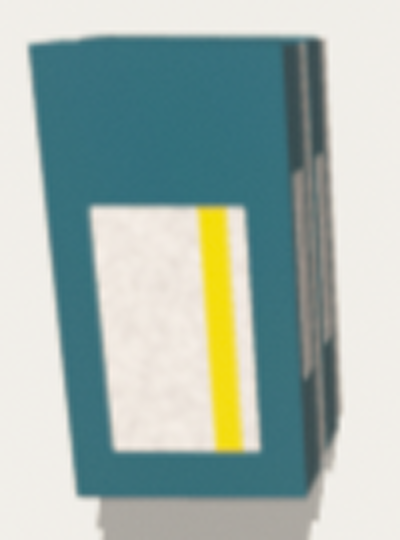

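Run:
```python
from h import *
c=np.load("w4.npy",allow_pickle=True).item()
x,r=fit(c,orig([(305,497),(78,496),(30,45),(284,45)],145,100,4),.072,.11,.058,10); print(np.round(x,4),r.tolist())
```

```text
[ 0.4714 -0.0411 10.5011] [[0.4, 0.7], [0.5, -0.4], [-0.6, -0.4], [-0.3, 0.1]]
```

Emit:
{"op": "arm_command", "data": {
  "steps": [
    {"claw": 0.6,"dp": [-0.2,4,0],"twist": -2},
    {"claw": 0.6,"dp": [-0.2,4,0],"twist": -2},
    {"claw": 0.6,"dp": [-0.2,4,0],"twist": -2},
    {"claw": 0.6,"dp": [-0.2,4,0],"twist": -2},
    {"claw": 0.6,"dp": [-0.2,4,0],"twist": -2},
    {"claw": 0.6,"dp": [-0.2,4,0],"twist": -2},
    {"claw": 0.6,"dp": [-0.2,4,0],"twist": -2},
    {"claw": 0.6,"dp": [-0.2,2,0],"twist": -2}
  ]
}}

```text
t: 9.2
tcp_pos: [0.4565, 0.3519, 0.2353]
eef_rot: [-90.0, 0.0, -5.4]
wrist_force: [0.1, 0.7, -0.1]
opening: 0.798
```

Emit:
{"op": "arm_command", "data": {
  "steps": [
    {"claw": 0.6,"dp": [0,0,0],"twist": 0},
    {"claw": 0.6,"dp": [0,0,0],"twist": 0}
  ]
}}

```text
t: 9.4
tcp_pos: [0.4562, 0.3489, 0.2352]
eef_rot: [-90.1, 0.1, -5.4]
wrist_force: [0.0, -0.4, 0.5]
opening: 0.797
```

Run:
```python
from h import *
s=state();print(s['t'],s['tcp_pos'],s['eef_rot'],s['opening'])
c=viewer.camera_info("wrist"); im=viewer.capture("wrist"); cv2.imwrite("pics/w5.png",im[:,:,::-1])
np.save("w5.npy",c,allow_pickle=True)
p=(proj(c,[[.4995,.384,.04]]))[0].astype(int);print(p)
crop(im[:,:,::-1],"pics/k7.png",p[0]-60,p[1]-68,120,135,4)
```

```text
9.4 [0.45622247 0.34890951 0.23518906] [-9.01089550e+01  6.94648153e-02 -5.36357034e+00] 0.7969242871879667
[321 217]
```

View pics/w5.png

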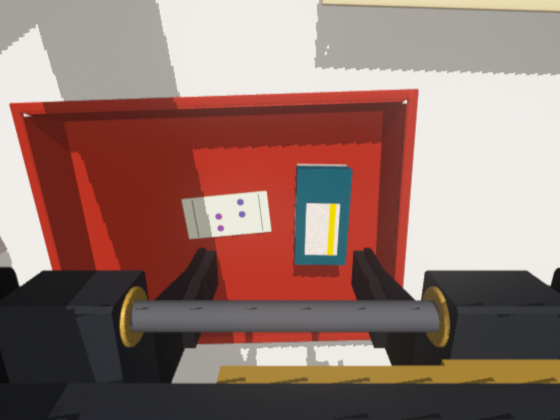

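View pics/k7.png

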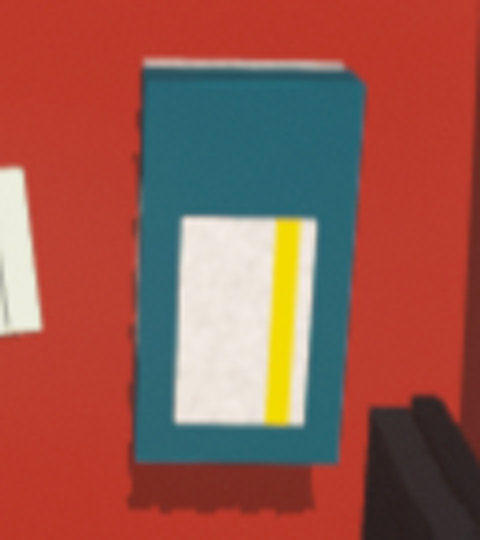

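Run:
```python
from h import *
c=np.load("w5.npy",allow_pickle=True).item()
x,r=fit(c,orig([(340,463),(134,462),(142,82),(366,86)],261,149,4),.04,.11,.058,-5); print(np.round(x,4),r.tolist())
im=cv2.imread("pics/w5.png"); crop(im,"pics/k8.png",175,180,105,70,7)
```

```text
[ 0.5018  0.3848 -5.8702] [[0.6, -0.4], [0.3, 0.3], [-0.2, 0.3], [-0.7, -0.2]]
```

View pics/k8.png

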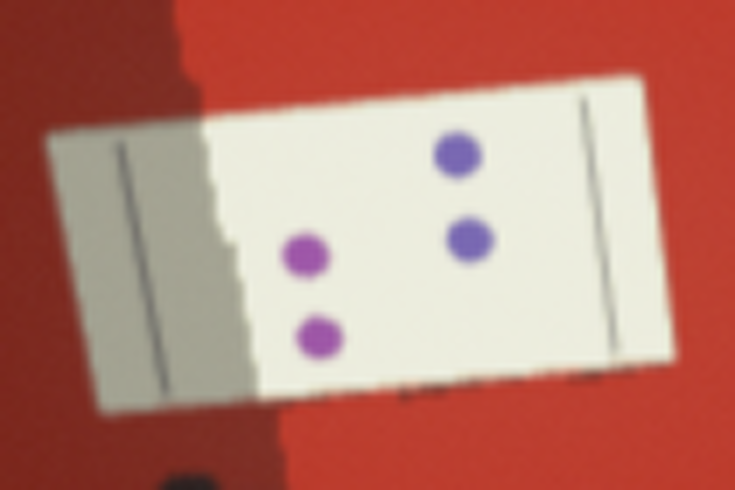

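Emit:
{"op": "arm_command", "data": {
  "steps": [
    {"claw": 0.6,"dp": [2.3,1.8,-1],"twist": -0.5},
    {"claw": 0.6,"dp": [2.3,1.8,-3],"twist": 0},
    {"claw": 0.6,"dp": [0,0,-4],"twist": 0},
    {"claw": 0.6,"dp": [0,0,-4],"twist": 0},
    {"claw": 0.6,"dp": [0,0,-3],"twist": 0},
    {"claw": 0.6,"dp": [0,0,-1],"twist": 0},
    {"claw": 0.6,"dp": [0,0,0],"twist": 0},
    {"claw": 0.6,"dp": [0,0,0],"twist": 0}
  ]
}}

```text
t: 10.25
tcp_pos: [0.5037, 0.3857, 0.0774]
eef_rot: [-89.9, -0.1, -6.0]
wrist_force: [-0.2, 0.6, -0.9]
opening: 0.798
```

Run:
```python
from h import *
c=np.load("w5.npy",allow_pickle=True).item()
x,r=fit(c,orig([(676,362),(100,413),(46,133),(643,74)],175,180,7),.0065,.05,.1,0); print(np.round(x,4),r.tolist())
s=state();print(s['t'],s['tcp_pos'],s['eef_rot'],s['opening'])
```

```text
[0.4986 0.2751 0.3388] [[-0.7, -0.2], [-0.4, 0.3], [0.4, 0.3], [0.8, -0.4]]
10.25 [0.50366376 0.38571918 0.07744625] [-89.93123291  -0.12011114  -5.96272572] 0.7980420574443172
```

Emit:
{"op": "arm_command", "data": {
  "steps": [
    {"claw": 0.6,"dp": [-0.15,-0.1,-2.5],"twist": 0},
    {"claw": 0.6,"dp": [0,0,-2.3],"twist": 0},
    {"claw": 0.6,"dp": [0,0,-1.4],"twist": 0},
    {"claw": 0.6,"dp": [0,0,0],"twist": 0},
    {"claw": 0.6,"dp": [0,0,0],"twist": 0},
    {"claw": 0.3,"dp": [0,0,0],"twist": 0},
    {"claw": 0.1,"dp": [0,0,0],"twist": 0},
    {"claw": -0.2,"dp": [0,0,0],"twist": 0}
  ]
}}

```text
t: 11.05
tcp_pos: [0.5015, 0.3855, 0.0152]
eef_rot: [-89.9, -0.1, -5.9]
wrist_force: [-0.7, -0.3, 2.9]
opening: 0.67
```

Emit:
{"op": "arm_command", "data": {
  "steps": [
    {"claw": -0.2,"dp": [0,0,0],"twist": 0},
    {"claw": -0.2,"dp": [0,0,0],"twist": 0},
    {"claw": -0.2,"dp": [0,0,0],"twist": 0}
  ]
}}

```text
t: 11.35
tcp_pos: [0.5015, 0.3855, 0.0152]
eef_rot: [-89.9, -0.1, -5.9]
wrist_force: [0.6, -0.4, 5.7]
opening: 0.665
```

Emit:
{"op": "arm_command", "data": {
  "steps": [
    {"claw": -0.3,"dp": [0,0,1],"twist": 0},
    {"claw": -0.3,"dp": [0,0,3],"twist": 0},
    {"claw": -0.3,"dp": [0,0,4],"twist": 0},
    {"claw": -0.3,"dp": [0,-1,4],"twist": 0},
    {"claw": -0.3,"dp": [-0.3,-3,3],"twist": 1.6},
    {"claw": -0.3,"dp": [-0.3,-4,0],"twist": 1.6},
    {"claw": -0.3,"dp": [-0.3,-4,0],"twist": 1.6},
    {"claw": -0.3,"dp": [-0.3,-4,0],"twist": 1.6}
  ]
}}

```text
t: 12.15
tcp_pos: [0.4876, 0.2235, 0.1643]
eef_rot: [-90.0, 0.0, 0.6]
wrist_force: [-0.0, -1.3, -3.3]
opening: 0.666
```

Emit:
{"op": "arm_command", "data": {
  "steps": [
    {"claw": -0.3,"dp": [-0.3,-4,0],"twist": 1.6},
    {"claw": -0.3,"dp": [-0.3,-4,0],"twist": 1.6},
    {"claw": -0.3,"dp": [-0.3,-4,0],"twist": 1.6},
    {"claw": -0.3,"dp": [-0.3,-4,0],"twist": 1.6},
    {"claw": -0.3,"dp": [-0.3,-4,0],"twist": 1.6},
    {"claw": -0.3,"dp": [-0.3,-4,0],"twist": 1.6},
    {"claw": -0.3,"dp": [0,0,0],"twist": 0},
    {"claw": -0.3,"dp": [0,0,0],"twist": 0}
  ]
}}

```text
t: 12.95
tcp_pos: [0.4701, -0.0157, 0.164]
eef_rot: [-90.0, 0.1, 9.9]
wrist_force: [0.0, 0.5, -3.3]
opening: 0.666
```

Emit:
{"op": "arm_command", "data": {
  "steps": [
    {"claw": -0.3,"dp": [0.15,-1.5,0],"twist": 0.6},
    {"claw": -0.3,"dp": [0,-1.05,-1.4],"twist": 0},
    {"claw": -0.3,"dp": [0,0,-2],"twist": 0},
    {"claw": -0.3,"dp": [0,0,-1.5],"twist": 0},
    {"claw": -0.3,"dp": [0,0,-0.5],"twist": 0},
    {"claw": -0.3,"dp": [0,0,0],"twist": 0},
    {"claw": -0.3,"dp": [0,0,0],"twist": 0}
  ]
}}

```text
t: 13.65
tcp_pos: [0.4726, -0.0399, 0.1104]
eef_rot: [-90.0, -0.0, 10.8]
wrist_force: [-0.2, -0.5, -2.9]
opening: 0.666
```

Run:
```python
from h import *
s=state();print(s['t'],s['tcp_pos'],s['eef_rot'],s['opening'])
c=viewer.camera_info("wrist"); im=viewer.capture("wrist")[:,:,::-1]
crop(im,"pics/k9.png",205,120,160,80,5)
def near(x,y,yaw,z):
    a=np.radians(yaw);R=np.array([[np.cos(a),-np.sin(a)],[np.sin(a),np.cos(a)]])
    return [[*(np.array([x,y])+R@np.array([-.055,s*.029])),z] for s in(-1,1)]
zb=s['tcp_pos'][2]-.0112
for n,a in [("mid top",(.4714,-.0411,10.5,.072)),("base top",(.472,-.0414,10.5,.036)),("held bot",(*s['tcp_pos'][:2],s['eef_rot'][2],zb)),("held top",(*s['tcp_pos'][:2],s['eef_rot'][2],zb+.036))]:
    p=(proj(c,near(*a))-[205,120]+.5)*5; print(n,np.round(p,0).tolist())
```

```text
13.65 [ 0.47261428 -0.03988266  0.11044906] [-9.00146357e+01 -3.02761764e-02  1.07648181e+01] 0.6663151540556335
mid top [[148.0, 139.0], [651.0, 142.0]]
base top [[182.0, 107.0], [611.0, 109.0]]
held bot [[118.0, 191.0], [694.0, 192.0]]
held top [[50.0, 264.0], [766.0, 265.0]]
```

View pics/k9.png

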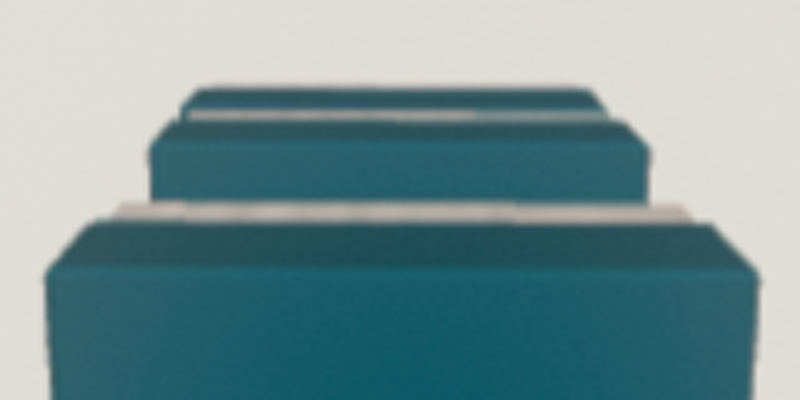

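Emit:
{"op": "arm_command", "data": {
  "steps": [
    {"claw": -0.3,"dp": [-0.14,-0.08,-1],"twist": -0.3},
    {"claw": -0.3,"dp": [0,0,-1],"twist": 0},
    {"claw": -0.3,"dp": [0,0,-0.5],"twist": 0},
    {"claw": -0.3,"dp": [0,0,0],"twist": 0},
    {"claw": -0.3,"dp": [0,0,0],"twist": 0}
  ]
}}

```text
t: 14.2
tcp_pos: [0.4708, -0.0414, 0.0847]
eef_rot: [-90.0, 0.0, 10.4]
wrist_force: [-0.6, 0.3, -2.0]
opening: 0.666
```

Emit:
{"op": "arm_command", "data": {
  "steps": [
    {"claw": -0.3,"dp": [0,0,-0.1],"twist": 0},
    {"claw": -0.3,"dp": [0,0,-0.1],"twist": 0},
    {"claw": -0.3,"dp": [0,0,0],"twist": 0},
    {"claw": -0.3,"dp": [0,0,0],"twist": 0}
  ]
}}

```text
t: 14.6
tcp_pos: [0.4711, -0.0414, 0.0832]
eef_rot: [-90.0, -0.0, 10.4]
wrist_force: [0.1, -0.1, -2.6]
opening: 0.662
```

Emit:
{"op": "arm_command", "data": {
  "steps": [
    {"claw": -0.3,"dp": [0.03,0,-0.1],"twist": 0},
    {"claw": -0.3,"dp": [0,0,0],"twist": 0},
    {"claw": -0.3,"dp": [0,0,0],"twist": 0}
  ]
}}

```text
t: 14.9
tcp_pos: [0.4711, -0.0414, 0.0831]
eef_rot: [-90.0, -0.0, 10.4]
wrist_force: [-2.5, -0.0, 8.3]
opening: 0.664
```

Emit:
{"op": "arm_command", "data": {
  "steps": [
    {"claw": -0.3,"dp": [-0.03,0,0.06],"twist": 0},
    {"claw": -0.3,"dp": [0,0,0],"twist": 0},
    {"claw": 0.35,"dp": [0,0,0],"twist": 0},
    {"claw": 0.45,"dp": [0,0,0],"twist": 0},
    {"claw": 0.6,"dp": [0,0,0],"twist": 0},
    {"claw": 0.6,"dp": [0,0,0],"twist": 0},
    {"claw": 0.6,"dp": [0,0,0],"twist": 0}
  ]
}}

```text
t: 15.6
tcp_pos: [0.4708, -0.0413, 0.0825]
eef_rot: [-90.0, 0.0, 10.4]
wrist_force: [0.1, -0.4, 0.2]
opening: 0.789
```

Emit:
{"op": "arm_command", "data": {
  "steps": [
    {"claw": 0.6,"dp": [0,0,2],"twist": 0},
    {"claw": 0.6,"dp": [0,0,4],"twist": 0},
    {"claw": 0.6,"dp": [0,0,4],"twist": 0},
    {"claw": 0.6,"dp": [0,0,4],"twist": 0},
    {"claw": 0.6,"dp": [0,0,4],"twist": 0},
    {"claw": 0.6,"dp": [0,0,2],"twist": 0},
    {"claw": 0.6,"dp": [-3,0,0],"twist": 0},
    {"claw": 0.6,"dp": [0,0,0],"twist": 0}
  ]
}}

```text
t: 16.4
tcp_pos: [0.4375, -0.0404, 0.2829]
eef_rot: [-89.9, 0.1, 10.4]
wrist_force: [1.0, 0.6, -0.8]
opening: 0.797
```

Run:
```python
from h import *
s=state();print(s['t'],s['tcp_pos'],s['eef_rot'],s['opening'])
c=viewer.camera_info("wrist"); im=viewer.capture("wrist")[:,:,::-1]; cv2.imwrite("pics/w6.png",im)
np.save("w6.npy",c,allow_pickle=True)
p=(proj(c,[[.4714,-.0411,.108]]))[0].astype(int);print(p)
crop(im,"pics/k10.png",p[0]-60,p[1]-75,120,150,4)
im=viewer.capture("scene")[:,:,::-1]; crop(im,"pics/s3.png",90,90,200,170,4)
```

```text
16.4 [ 0.43750306 -0.04041643  0.28289574] [-89.93400648   0.148149    10.38392119] 0.7966751147953924
[278 217]
```

View pics/w6.png

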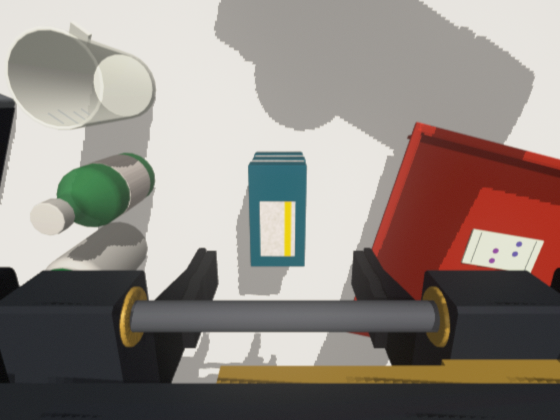

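View pics/k10.png

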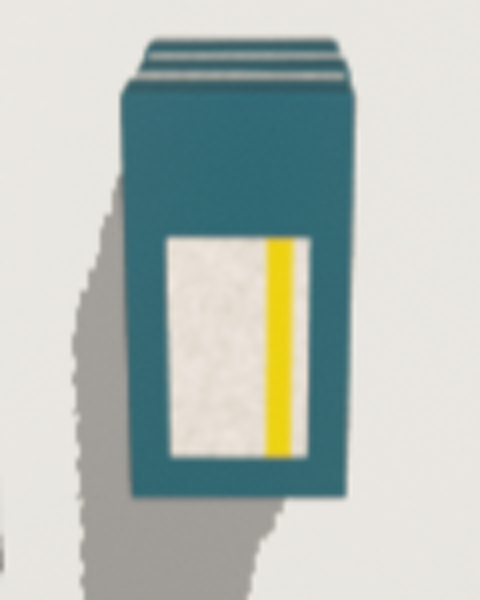

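View pics/s3.png

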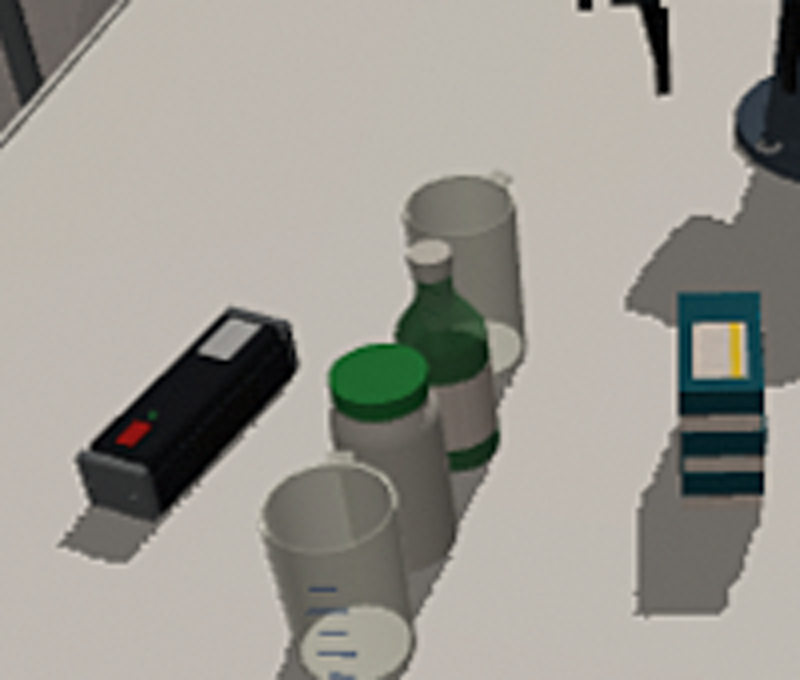

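Run:
```python
from h import *
c=np.load("w6.npy",allow_pickle=True).item()
x,r=fit(c,orig([(346,497),(132,497),(122,93),(354,93)],218,142,4),.108,.11,.058,10); print(np.round(x,4),r.tolist())
t=viewer.camera_info("top")
print(ray(t,(420,229.5),.048), ray(t,(358,270),.13),ray(t,(366,160),.12),ray(t,(365,194),.14))
```

```text
[ 0.4715 -0.0419 10.293 ] [[0.3, 0.3], [0.2, -0.2], [-0.2, -0.6], [-0.3, 0.5]]
[ 0.50282673 -0.41858087  0.048     ] [ 0.38332538 -0.22176863  0.13      ] [ 0.68773305 -0.24827141  0.12      ] [ 0.58803511 -0.24032085  0.14      ]
```

Emit:
{"op": "arm_command", "data": {
  "steps": [
    {"claw": 0.7,"dp": [0.2,-4,0.5],"twist": -2.5},
    {"claw": 0.7,"dp": [0.2,-4,0.5],"twist": -2.5},
    {"claw": 0.7,"dp": [0.2,-4,0.5],"twist": -2.5},
    {"claw": 0.7,"dp": [0.2,-4,0.5],"twist": -2.5},
    {"claw": 0.7,"dp": [0.2,-4.5,0],"twist": -2.5},
    {"claw": 0.7,"dp": [0.2,-4.5,0],"twist": -2.5},
    {"claw": 0.7,"dp": [0,-4.5,0],"twist": -3},
    {"claw": 0.7,"dp": [0,-4.5,0],"twist": -3}
  ]
}}

```text
t: 17.3
tcp_pos: [0.4533, -0.3837, 0.3017]
eef_rot: [-90.0, 0.0, -10.7]
wrist_force: [2.1, 0.0, -0.3]
opening: 0.854
```

Emit:
{"op": "arm_command", "data": {
  "steps": [
    {"claw": 0.7,"dp": [0,0,0],"twist": 0},
    {"claw": 0.7,"dp": [0,0,0],"twist": 0},
    {"claw": 0.7,"dp": [0,0,0],"twist": 0}
  ]
}}

```text
t: 17.6
tcp_pos: [0.4529, -0.3802, 0.3018]
eef_rot: [-89.9, 0.1, -10.6]
wrist_force: [0.2, -0.1, 0.1]
opening: 0.851
```

Run:
```python
from h import *
s=state();print(s['t'],s['tcp_pos'],s['eef_rot'],s['opening'])
c=viewer.camera_info("wrist"); im=viewer.capture("wrist")[:,:,::-1]; cv2.imwrite("pics/w7.png",im)
np.save("w7.npy",c,allow_pickle=True)
```

```text
17.6 [ 0.45293415 -0.38021017  0.30180667] [-8.98992170e+01  7.59786160e-02 -1.05593133e+01] 0.8511444797004757
```

View pics/w7.png

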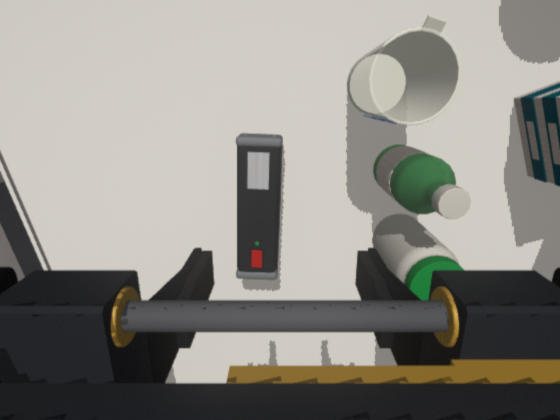

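Run:
```python
from h import *
im=cv2.imread("pics/w7.png"); crop(im,"pics/k11.png",225,120,75,165,4); crop(im,"pics/k12.png",335,10,140,290,2)
```

```text
(no output)
```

View pics/k11.png

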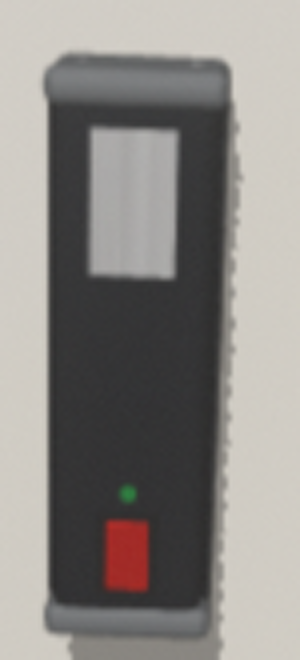

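View pics/k12.png

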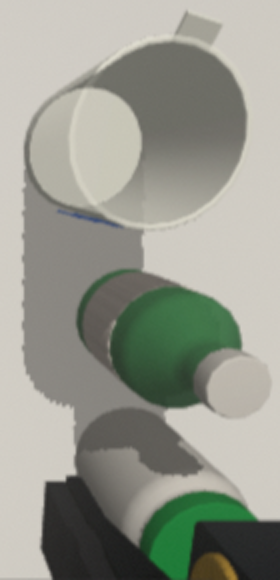

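Run:
```python
from h import *
c=np.load("w7.npy",allow_pickle=True).item()
x,r=fit(c,orig([(210,634),(45,632),(45,78),(230,73)],225,120,4),.047,.19,.056,-11); print(np.round(x,4),r.tolist())
o=lambda p:orig([p],335,10,2)[0]
print("jug",ray(c,o((85,148)),.003), ray(c,o((158,133)),.13))
print("green cap",ray(c,o((232,383)),.17))
t=viewer.camera_info("top")
print("green cap top",ray(t,(340+102/4,140+360/4),.17),"white cap top",ray(t,(340+104/4,140+220/4),.145))
print("far jug", ray(t,(340+97/4,140+70/4),.13),ray(t,(340+66/4,140+115/4),.003),"near jug", ray(t,(340+118/4,140+531/4),.13),ray(t,(340+76/4,140+525/4),.003))
# body corners
a=np.radians(x[2]);R=np.array([[np.cos(a),-np.sin(a)],[np.sin(a),np.cos(a)]])
print([np.round(x[:2]+R@np.array([sx*.0375,.095]),3) for sx in(-1,1)])
```

```text
[  0.5002  -0.4236 -12.5489] [[3.2, -0.1], [1.9, -0.4], [-4.3, -0.0], [-0.7, 0.4]]
jug [ 0.37486673 -0.24772585  0.003     ] [ 0.37343454 -0.24713662  0.13      ]
green cap [ 0.48308205 -0.23659233  0.17      ]
green cap top [ 0.48729806 -0.23434305  0.17      ] white cap top [ 0.58444799 -0.24193096  0.145     ]
far jug [ 0.69210786 -0.24133872  0.13      ] [ 0.69045847 -0.24421528  0.003     ] near jug [ 0.37652904 -0.25247819  0.13      ] [ 0.37975264 -0.2494742   0.003     ]
[array([ 0.484, -0.323]), array([ 0.557, -0.339])]
```

Emit:
{"op": "arm_command", "data": {
  "steps": [
    {"claw": 0.7,"dp": [2.4,-2.2,-1],"twist": -1},
    {"claw": 0.7,"dp": [2.3,-2.1,-3],"twist": -1},
    {"claw": 0.7,"dp": [0,0,-4],"twist": 0},
    {"claw": 0.7,"dp": [0,0,-4],"twist": 0},
    {"claw": 0.7,"dp": [0,0,-4],"twist": 0},
    {"claw": 0.7,"dp": [0,0,-3],"twist": 0},
    {"claw": 0.7,"dp": [0,0,-1],"twist": 0},
    {"claw": 0.7,"dp": [0,0,0],"twist": 0}
  ]
}}

```text
t: 18.45
tcp_pos: [0.4997, -0.4225, 0.1015]
eef_rot: [-89.9, 0.1, -12.5]
wrist_force: [-0.6, -0.5, -0.3]
opening: 0.852
```

Emit:
{"op": "arm_command", "data": {
  "steps": [
    {"claw": 0.7,"dp": [0,0,0],"twist": 0},
    {"claw": 0.7,"dp": [0,0,0],"twist": 0}
  ]
}}

```text
t: 18.65
tcp_pos: [0.5011, -0.4253, 0.1051]
eef_rot: [-90.2, -0.2, -12.6]
wrist_force: [-0.5, -0.4, 1.6]
opening: 0.849
```

Run:
```python
from h import *
s=state();print(s['t'],s['tcp_pos'],s['eef_rot'],s['opening'])
c=viewer.camera_info("wrist"); im=viewer.capture("wrist")[:,:,::-1]; cv2.imwrite("pics/w8.png",im)
im=viewer.capture("scene")[:,:,::-1]; crop(im,"pics/s4.png",60,60,200,170,4)
```

```text
18.65 [ 0.50112526 -0.42533866  0.10509968] [-90.15951824  -0.20638249 -12.57940336] 0.8494748834738617
```

View pics/w8.png

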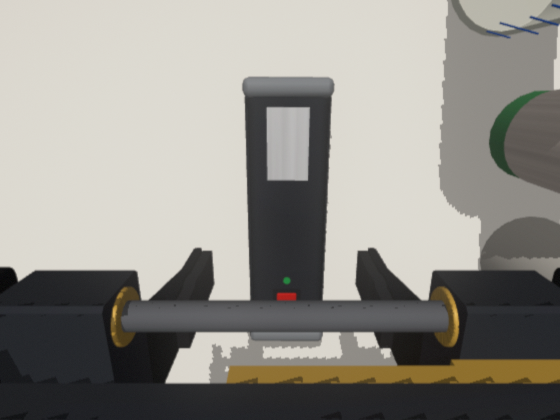

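View pics/s4.png

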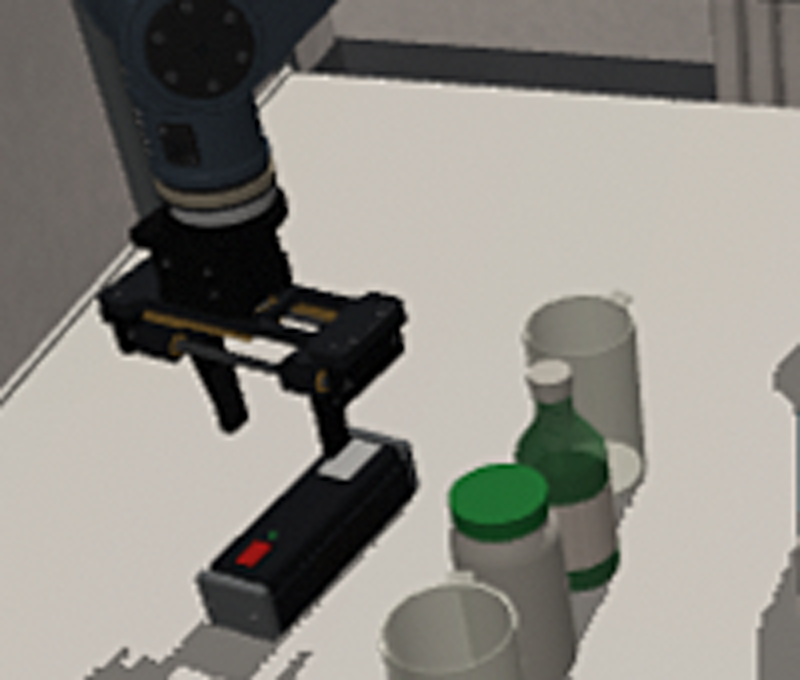

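Emit:
{"op": "arm_command", "data": {
  "steps": [
    {"claw": 0.7,"dp": [-0.1,0.15,-1],"twist": 0},
    {"claw": 0.7,"dp": [0,0,-2],"twist": 0},
    {"claw": 0.7,"dp": [0,0,-2],"twist": 0},
    {"claw": 0.7,"dp": [0,0,-2],"twist": 0},
    {"claw": 0.7,"dp": [0,0,-1],"twist": 0},
    {"claw": 0.7,"dp": [0,0,-0.6],"twist": 0},
    {"claw": 0.7,"dp": [0,0,0],"twist": 0},
    {"claw": 0.7,"dp": [0,0,0],"twist": 0}
  ]
}}

```text
t: 19.55
tcp_pos: [0.4992, -0.4233, 0.0173]
eef_rot: [-90.0, -0.1, -12.6]
wrist_force: [0.4, -0.6, 1.0]
opening: 0.851
```

Emit:
{"op": "arm_command", "data": {
  "steps": [
    {"claw": 0.5,"dp": [0,0,-0.2],"twist": 0},
    {"claw": 0.3,"dp": [0,0,0],"twist": 0},
    {"claw": 0.1,"dp": [0,0,0],"twist": 0},
    {"claw": -0.3,"dp": [0,0,0],"twist": 0},
    {"claw": -0.3,"dp": [0,0,0],"twist": 0},
    {"claw": -0.3,"dp": [0,0,0],"twist": 0},
    {"claw": -0.3,"dp": [0,0,0],"twist": 0},
    {"claw": -0.3,"dp": [0,0,0],"twist": 0}
  ],
  "squeeze": 35
}}

```text
t: 20.35
tcp_pos: [0.499, -0.4231, 0.0151]
eef_rot: [-90.0, -0.0, -12.6]
wrist_force: [-0.8, -0.3, 4.6]
opening: 0.645
```

Emit:
{"op": "arm_command", "data": {
  "steps": [
    {"claw": -0.3,"dp": [0,0,0.3],"twist": 0},
    {"claw": -0.3,"dp": [0,0,0.7],"twist": 0},
    {"claw": -0.3,"dp": [0,0,1],"twist": 0},
    {"claw": -0.3,"dp": [0,0,1],"twist": 0},
    {"claw": -0.3,"dp": [0,0,0],"twist": 0},
    {"claw": -0.3,"dp": [0,0,0],"twist": 0},
    {"claw": -0.3,"dp": [0,0,0],"twist": 0}
  ]
}}

```text
t: 21.05
tcp_pos: [0.4986, -0.4225, 0.0445]
eef_rot: [-90.0, 0.0, -12.6]
wrist_force: [0.6, 0.2, -5.3]
opening: 0.638
```

Run:
```python
from h import *
s=state();print(s['t'],s['tcp_pos'],s['eef_rot'],s['opening'],s['wrist_force'],s['moment'])
c=viewer.camera_info("wrist"); im=viewer.capture("wrist")[:,:,::-1]; cv2.imwrite("pics/w9.png",im);np.save("w9.npy",c,allow_pickle=True)
im=viewer.capture("scene")[:,:,::-1]; crop(im,"pics/s5.png",60,60,200,170,4)
```

```text
21.05 [ 0.49862677 -0.42254535  0.04449346] [-8.99769580e+01  2.94877164e-02 -1.26104311e+01] 0.6378811073490993 [ 0.60228978  0.17218885 -5.31726965] [ 0.03113176  0.05299939 -0.00353323]
```

View pics/w9.png

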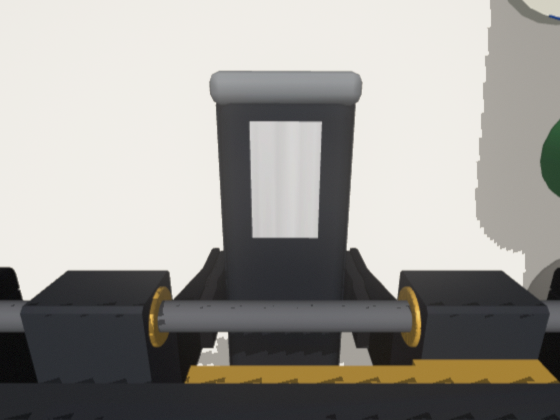

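View pics/s5.png

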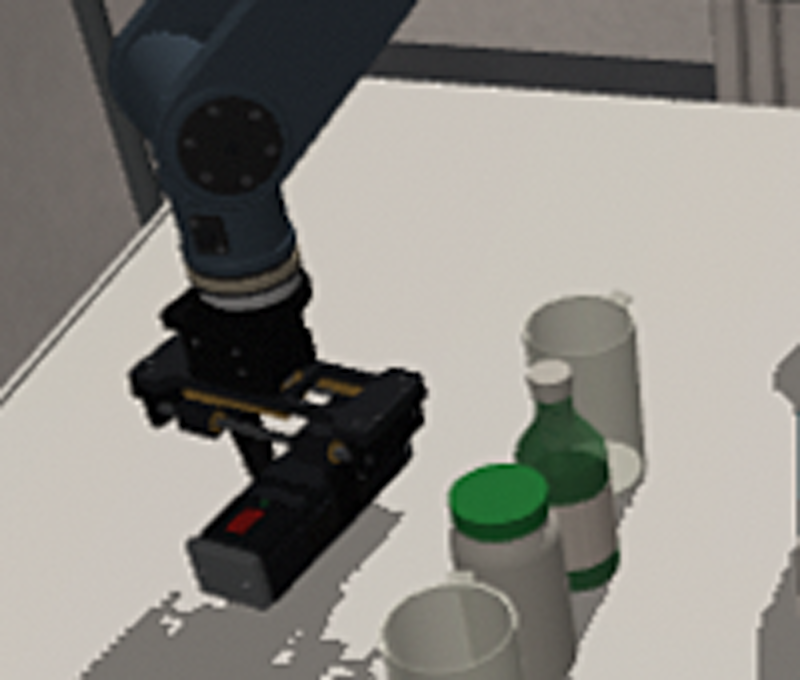

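Run:
```python
from h import *
c=np.load("w9.npy",allow_pickle=True).item()
a=np.radians(-12.6);u=np.array([np.cos(a),np.sin(a)]);v=np.array([-np.sin(a),np.cos(a)])
for p,z in [((286,72),.0294),((286,72),.0774),((286,72),.065),((212,85),.074),((360,85),.074)]:
    d=ray(c,p,z)[:2]-[.4986,-.4225]; print(p,z,d@u,d@v)
C=-c['R'].T@c['t'];print((C[:2]-[.4986,-.4225])@u,C[2])
```

```text
(286, 72) 0.0294 -0.09520904116034175 -8.228383363715727e-05
(286, 72) 0.0774 -0.09197999124142037 -0.000298929647386062
(286, 72) 0.065 -0.09281416247047508 -0.0002429628121675506
(212, 85) 0.074 -0.08776434477344315 -0.027152548312443903
(360, 85) 0.074 -0.08783533689928706 0.02661156961856799
-0.08318972402736374 0.20806779296358968
```

Emit:
{"op": "arm_command", "data": {
  "steps": [
    {"claw": -0.3,"dp": [0,0,2],"twist": 0},
    {"claw": -0.3,"dp": [0,0,3],"twist": 0},
    {"claw": -0.3,"dp": [0,0,4],"twist": 0},
    {"claw": -0.3,"dp": [0,0,4],"twist": 0},
    {"claw": -0.3,"dp": [0,0,4],"twist": 0},
    {"claw": -0.3,"dp": [0,0,4],"twist": 0},
    {"claw": -0.3,"dp": [0,0,2],"twist": 0},
    {"claw": -0.3,"dp": [0,0,0],"twist": 0}
  ]
}}

```text
t: 21.95
tcp_pos: [0.5002, -0.4243, 0.2787]
eef_rot: [-90.3, -0.4, -12.6]
wrist_force: [0.3, -0.7, -5.9]
opening: 0.64
```

Run:
```python
from h import *
s=state();print(s['t'],s['tcp_pos'],s['eef_rot'],s['opening'],s['wrist_force'],s['joint_pos'])
```

```text
21.95 [ 0.50023192 -0.42432004  0.27867973] [-90.29190388  -0.38198158 -12.59985466] 0.6402284007329192 [ 0.2593847  -0.7303768  -5.90499695] [-5.00487894e+01  2.94859304e+01  7.39366733e+01  5.36246751e-04
  7.60966508e+01 -1.27448088e+02]
```

Emit:
{"op": "arm_command", "data": {
  "steps": [
    {"claw": -0.3,"dp": [0,2,0],"twist": -2},
    {"claw": -0.3,"dp": [0,3,0],"twist": -3},
    {"claw": -0.3,"dp": [0,3.5,0],"twist": -4},
    {"claw": -0.3,"dp": [0,3.5,0],"twist": -4},
    {"claw": -0.3,"dp": [0,3.5,0],"twist": -4},
    {"claw": -0.3,"dp": [0,3.5,0],"twist": -4},
    {"claw": -0.3,"dp": [0,3.5,0],"twist": -4},
    {"claw": -0.3,"dp": [0,3.5,0],"twist": -4}
  ]
}}

```text
t: 22.75
tcp_pos: [0.4972, -0.1606, 0.2723]
eef_rot: [-90.0, 0.3, -41.8]
wrist_force: [0.9, 1.0, -5.0]
opening: 0.641
```

Emit:
{"op": "arm_command", "data": {
  "steps": [
    {"claw": -0.3,"dp": [0,3.5,0],"twist": -4},
    {"claw": -0.3,"dp": [0,3.5,0],"twist": -4},
    {"claw": -0.3,"dp": [0,3.5,0],"twist": -4},
    {"claw": -0.3,"dp": [0,3.5,0],"twist": -4},
    {"claw": -0.3,"dp": [0,3.5,0],"twist": -4},
    {"claw": -0.3,"dp": [0,3.5,0],"twist": -4},
    {"claw": -0.3,"dp": [0,3.5,0],"twist": -4},
    {"claw": -0.3,"dp": [0,3.5,0],"twist": -4}
  ]
}}

```text
t: 23.55
tcp_pos: [0.4971, 0.1186, 0.2725]
eef_rot: [-90.2, 0.1, -73.8]
wrist_force: [0.8, -0.7, -6.6]
opening: 0.641
```

Emit:
{"op": "arm_command", "data": {
  "steps": [
    {"claw": -0.3,"dp": [0,3.5,0],"twist": -4},
    {"claw": -0.3,"dp": [0,3.5,-1],"twist": -4},
    {"claw": -0.3,"dp": [0,3,-2],"twist": -3},
    {"claw": -0.3,"dp": [0,2.5,-2],"twist": -3},
    {"claw": -0.3,"dp": [0,2,-2],"twist": -1.6},
    {"claw": -0.3,"dp": [0,1,-2],"twist": 0},
    {"claw": -0.3,"dp": [0,0,0],"twist": 0},
    {"claw": -0.3,"dp": [0,0,0],"twist": 0}
  ]
}}

```text
t: 24.35
tcp_pos: [0.4976, 0.2716, 0.1831]
eef_rot: [-90.2, -0.1, -89.2]
wrist_force: [0.4, 0.0, -4.1]
opening: 0.641
```

Emit:
{"op": "arm_command", "data": {
  "steps": [
    {"claw": -0.3,"dp": [0,0,0],"twist": 0},
    {"claw": -0.3,"dp": [0,0,0],"twist": 0}
  ]
}}

```text
t: 24.55
tcp_pos: [0.4996, 0.2716, 0.1857]
eef_rot: [-89.9, 0.0, -89.3]
wrist_force: [0.6, -0.7, -4.8]
opening: 0.642
```

Run:
```python
from h import *
s=state();print(s['t'],s['tcp_pos'],s['eef_rot'],s['opening'],s['wrist_force'],s['moment'])
c=viewer.camera_info("wrist"); im=viewer.capture("wrist")[:,:,::-1]; cv2.imwrite("pics/w10.png",im);np.save("w10.npy",c,allow_pickle=True)
im=viewer.capture("scene")[:,:,::-1]; cv2.imwrite("pics/s6.png",im)
im=viewer.capture("top")[:,:,::-1]; cv2.imwrite("pics/t6.png",im)
```

```text
24.55 [0.49963388 0.27160228 0.18565092] [-8.98912430e+01  2.38829610e-02 -8.92708174e+01] 0.6415037644807894 [ 0.62903565 -0.7039526  -4.79295385] [-0.04064614  0.05759501  0.01764815]
```

View pics/w10.png

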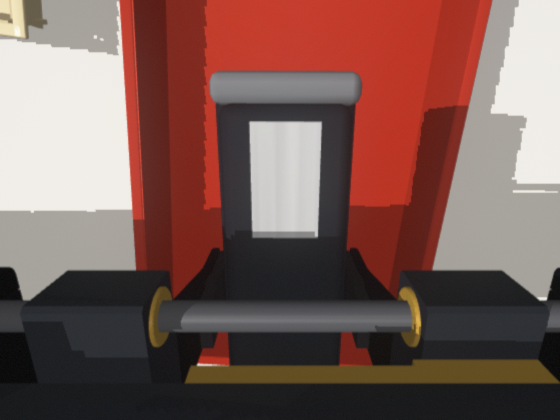

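View pics/s6.png

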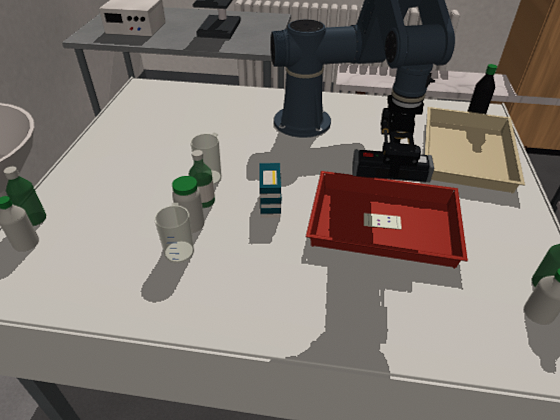

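View pics/t6.png

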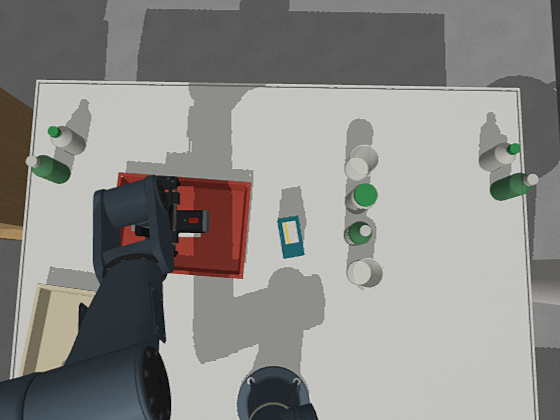

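Emit:
{"op": "arm_command", "data": {
  "steps": [
    {"claw": -0.3,"dp": [-0.1,0.39,-1.5],"twist": -0.2},
    {"claw": -0.3,"dp": [0,0,-2.5],"twist": 0},
    {"claw": -0.3,"dp": [0,0,-2.5],"twist": 0},
    {"claw": -0.3,"dp": [0,0,-2],"twist": 0},
    {"claw": -0.3,"dp": [0,0,-1.5],"twist": 0},
    {"claw": -0.3,"dp": [0,0,-1],"twist": 0},
    {"claw": -0.3,"dp": [0,0,0],"twist": 0},
    {"claw": -0.3,"dp": [0,0,0],"twist": 0}
  ]
}}

```text
t: 25.5
tcp_pos: [0.4985, 0.2762, 0.0752]
eef_rot: [-89.9, 0.0, -89.4]
wrist_force: [-0.4, -0.4, -5.5]
opening: 0.642
```

Emit:
{"op": "arm_command", "data": {
  "steps": [
    {"claw": -0.3,"dp": [0,0,0],"twist": 0},
    {"claw": -0.3,"dp": [0,0,0],"twist": 0},
    {"claw": -0.3,"dp": [0,0,0],"twist": 0},
    {"claw": -0.3,"dp": [0,0,0],"twist": 0}
  ]
}}

```text
t: 25.9
tcp_pos: [0.4981, 0.2762, 0.0751]
eef_rot: [-90.0, 0.0, -89.4]
wrist_force: [-0.0, -0.3, -4.9]
opening: 0.642
```

Emit:
{"op": "arm_command", "data": {
  "steps": [
    {"claw": -0.3,"dp": [0,-0.06,-0.8],"twist": 0},
    {"claw": -0.3,"dp": [0,0,-0.8],"twist": 0},
    {"claw": -0.3,"dp": [0,0,-0.5],"twist": 0},
    {"claw": -0.3,"dp": [0,0,-0.25],"twist": 0},
    {"claw": -0.3,"dp": [0,0,0],"twist": 0},
    {"claw": -0.3,"dp": [0,0,0],"twist": 0},
    {"claw": -0.3,"dp": [0,0,0],"twist": 0},
    {"claw": -0.3,"dp": [0,0,0],"twist": 0}
  ]
}}

```text
t: 26.7
tcp_pos: [0.4981, 0.2756, 0.0514]
eef_rot: [-90.0, 0.0, -89.4]
wrist_force: [0.1, 0.3, -5.5]
opening: 0.641
```

Run:
```python
from h import *
s=state();print(s['t'],s['tcp_pos'],s['eef_rot'],s['opening'],s['wrist_force'],s['moment'],np.abs(s['qd']).max())
im=viewer.capture("scene")[:,:,::-1]; crop(im,"pics/s7.png",240,120,240,160,3)
c=viewer.camera_info("scene")
a=np.radians(90.6);R=np.array([[np.cos(a),-np.sin(a)],[np.sin(a),np.cos(a)]])
for z in (.0364,.0844):
    P=[[*(s['tcp_pos'][:2]+R@np.array([i*.095,j*.028])),z] for i,j in [(1,1),(1,-1),(-1,-1),(-1,1)]]
    print(z,np.round((proj(c,P)-[240,120]+.5)*3,0).tolist())
P=[[*(np.array([.4985,.2755])+R@np.array([i*.05,j*.025])),.0065] for i,j in [(1,1),(1,-1),(-1,-1),(-1,1)]]
print("plate",np.round((proj(c,P)-[240,120]+.5)*3,0).tolist())
im=viewer.capture("top")[:,:,::-1]; crop(im,"pics/t7.png",100,160,210,125,3)
im=viewer.capture("wrist")[:,:,::-1]; cv2.imwrite("pics/w11.png",im)
```

```text
26.7 [0.49808406 0.27555555 0.05143286] [-8.99658410e+01  1.13823046e-02 -8.94101624e+01] 0.6412292976976334 [ 0.06432842  0.34909989 -5.47253927] [-0.10470845  0.02219285 -0.01940328] 0.06311607608584041
0.0364 [[536.0, 267.0], [542.0, 308.0], [325.0, 288.0], [327.0, 248.0]]
0.0844 [[548.0, 226.0], [555.0, 268.0], [331.0, 248.0], [333.0, 207.0]]
plate [[480.0, 289.0], [484.0, 326.0], [372.0, 315.0], [371.0, 279.0]]
```

View pics/s7.png

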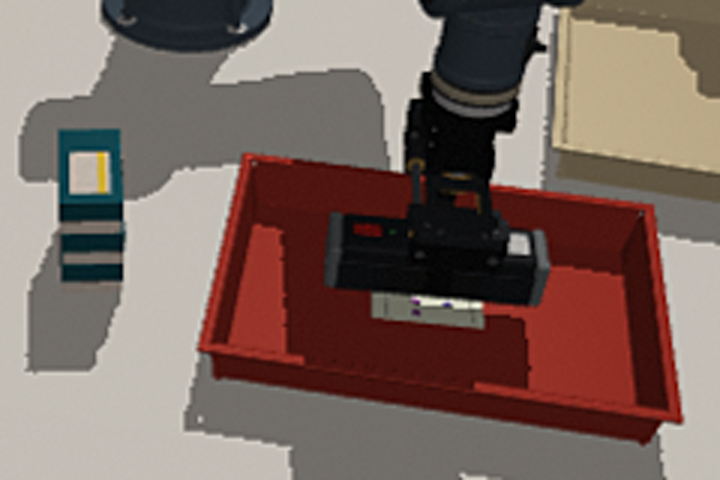

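View pics/t7.png

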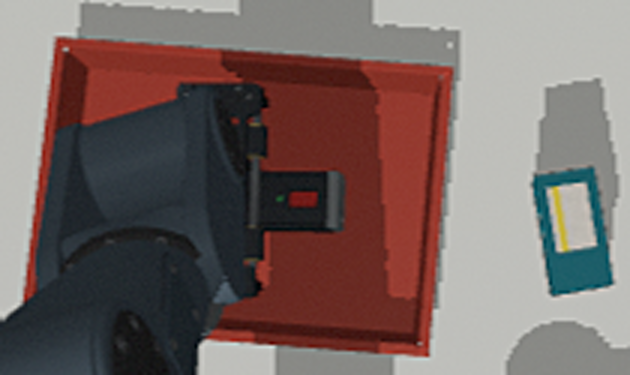

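View pics/w11.png

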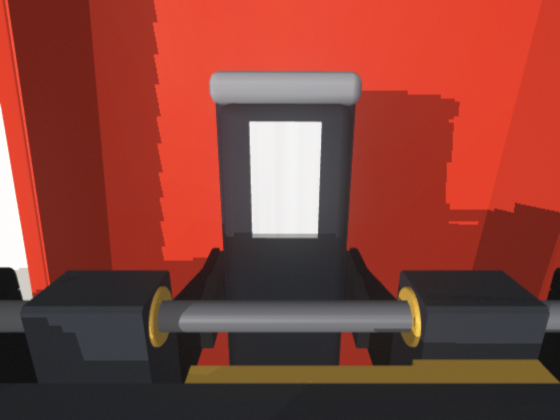

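```bash
python3 -c "
from bench import state, job
s=state();print(s['t'],s['tcp_pos'],abs(s['qd']).max())
print(job.job_done())"
```

```text
26.85 [0.49797481 0.27552662 0.0513664 ] 0.14055719916956136
the job is handed in; nothing more can be done
None
```

I finished the job and handed it in at 26.9 s of the 69 s allowed.

- **Column:** I set both tray cartons down one at a time on the third carton. From wrist-camera views, the middle carton sits about 0.6 mm from the base. The top carton is about 0.7 mm from the base, with its yaw within about 0.3° (base 10.6°, top 10.3°). While lowering the second carton, contact showed a brief 8 N push, so I backed off slightly before releasing.
- **Lamp:** I gripped it at its middle with 35 N and carried it over the row with its underside about 26 cm above the table. It finished level, with a yaw of −89.4° against the plate's axis of about 0.6° (roughly 0.05° apart along the plate). The grip centre (0.498, 0.2755) is within about 1 mm of the plate centre. The window is about 30 mm above the plate, and the arm had settled (joint speeds under 0.15°/s).
- **Last checks:** The vertical force was about −5.5 N. I took that as the lamp's weight alone, though it is somewhat above the roughly 4 N expected for 0.4 kg. In the scene picture, the lamp and plate corners were within about 1 pixel of their predicted positions. The pictures taken after the crossing showed the jugs, bottles and plate where they started.
- **Disagreements:** My two wrist-camera measurements of the plate differed by about 1 mm and 0.4°, so I aimed between them. For one carton, the first top and wrist views differed by about 3 mm, and a second wrist look settled it. No check failed.

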